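# Change the chip's sample vial from behind the tubes

### The job

Change the sample vial that feeds the chip: stand the spent vial from the feed seat in the free pocket of the white tray, and put the full vial from the grey rack into the feed seat in its stead. In the rack the two tall tubes stand where the fingers must go to reach the full vial, so first clear both of them into the two black single stands (either way round), and when the full vial is in the seat put each tube back in the rack socket it came from. Keep everything upright, set the glass vials down gently, and leave the small red-capped vial in the tray where it is.

Things in the scene. Friction and masses are not known exactly. Their poses are not given: they have to be found in the camera images.
- tube_capped: Tall 15 ml tube with blue cap, 121 mm high, upright (leaning up to 4 degrees) in one of the rack's two sockets (either). Origin at its conical tip (underside), z up its axis. Body 17 mm across, cone over the lowest 25 mm, cap 19 mm across from 106 to 121 mm above the origin: grasp the cap from above, in the rack closing along the rack's x, over the rails. 14 to 28 g.
- reservoir: Tall 15 ml tube with clear cap and a thin luer fitting on top, 142 mm high with it, upright (leaning up to 4 degrees) in the rack's other socket. Origin at its conical tip (underside), z up its axis. Body and cap sized as the blue-capped tube's (cap 19 mm across, 106 to 121 mm above the origin; grasp it there in the same way). 14 to 28 g.
- vial_full: Full glass vial, black cap, 25 mm across, 49 mm high, in the rack's middle pocket: guard rails on its x sides (cap 3 mm above them), the tubes 10 mm away on its y sides, 42 mm higher than its cap. Origin at the centre of its underside, z up. With the tubes gone grasp cap and upper body from above, closing along the rack's y, between the rails. About 25 g.
- vial_empty: Spent, empty glass vial, black cap, 25 mm across, 49 mm high, stands in the feed seat. Origin at the centre of its underside, z up. About 16 g.
- vial_small: Small red-capped glass vial, 20 mm across, 41 mm high, stands in the tray pocket at the tray's -y end; to be left alone. Origin at the centre of its underside, z up.
- rack: Grey rack, fixed, 108 (y) by 54 mm (x); origin on the bench under its centre. Conical tube sockets, 19 mm inside, at y = +32 and -32 mm: floor (tube tip) 12 mm, mouth 54 mm above the origin. Between them the vial pocket, floor 42, rim 52 mm above the origin. Steel guard rails 5 mm thick run along y at x = +21.5 and -21.5 mm, top 88 mm above the origin; 38 mm is free between them.
- stand_1: Black single tube stand, fixed, round foot 60 mm across with one upright conical socket at its centre, the same as those of the rack: floor 12 mm, mouth 54 mm above the origin, 19 mm inside. Empty at the start. Origin on the bench under its centre.
- stand_2: A second black single tube stand, the same as stand_1. Empty at the start.
- feed_seat: The chip's feed seat, fixed: aluminium plate 78 by 80 mm, 8 mm thick, with a dished vial cup and a clear chip lying beside it (x = +22 to +48 mm, top 17 mm above the bench). Origin on the bench under the cup's axis, z up. Cup floor 12 mm above the origin, 35 mm across; rim 26 mm above the origin, 42 mm across inside, 49 mm outside.
- spent_tray: White tray for spent vials, fixed, 54 mm (x) by 104 mm (y); origin on the bench under its centre, z up. Two dished cups like the feed seat's on its y axis: the free one centred at y = +25.5 mm, the one with the small vial at y = -25.5 mm; floors 12 mm, rims 26 mm above the origin. Grip closing along the tray's x to pass the neighbour.

How it is judged (in metres and radians):
On the way, in this order (a step that is already met when the one before it is completed fails the run):
1. both tall tubes stand released and upright in the two black stands, the full vial still in the rack (((horizontal distance between tube_capped and stand_1 below 0.008 m and z of tube_capped in the frame of stand_1 below 0.02 m) or (horizontal distance between tube_capped and stand_2 below 0.008 m and z of tube_capped in the frame of stand_2 below 0.02 m)) and angle between each of tube_capped, reservoir's own z axis and vertical below 0.15 rad and contact force between each of tube_capped, reservoir and the fingers below 0.1 N and ((horizontal distance between reservoir and stand_1 below 0.008 m and z of reservoir in the frame of stand_1 below 0.02 m) or (horizontal distance between reservoir and stand_2 below 0.008 m and z of reservoir in the frame of stand_2 below 0.02 m)) and distance of vial_full from where it was at the start of the episode below 0.012 m), for 0.2 s.
2. the full vial stands in the feed seat's cup (horizontal distance between vial_full and feed_seat below 0.008 m and z of vial_full in the frame of feed_seat below 0.017 m and angle between vial_full's own z axis and vertical below 0.12 rad and contact force between vial_full and the fingers below 0.1 N), for 0.2 s.
At the end, for the whole second after the job is handed in: Full vial upright on the floor of the feed cup (8 mm, 0.12 rad), spent vial likewise in the tray's free pocket, each tall tube back in the rack socket it came from (10 mm from its start, 0.15 rad); all released and at rest (horizontal distance between vial_full and feed_seat below 0.008 m and z of vial_full in the frame of feed_seat below 0.017 m and angle between each of vial_full, vial_empty's own z axis and vertical below 0.12 rad and x of vial_empty in the frame of spent_tray between -0.008 and 0.008 m and y of vial_empty in the frame of spent_tray between 0.0175 and 0.0335 m and z of vial_empty in the frame of spent_tray below 0.017 m and distance of each of tube_capped, reservoir from where it was at the start of the episode below 0.01 m and angle between each of tube_capped, reservoir's own z axis and vertical below 0.15 rad and linear speed of each of tube_capped, reservoir, vial_full, vial_empty below 0.02 m/s and angular speed of each of tube_capped, reservoir, vial_full, vial_empty below 0.3 rad/s); the robot touches nothing.
It fails at once if a vial is set down or pressed hard (more than 40 N) on its seat or tray (contact force between vial_full and feed_seat above 40 N or contact force between vial_empty and spent_tray above 40 N).
It fails at once if a glass vial is dropped (let go and falling faster than 0.5 m/s) ((linear speed of vial_full above 0.5 m/s and contact force between vial_full and the fingers below 0.01 N) or (linear speed of vial_empty above 0.5 m/s and contact force between vial_empty and the fingers below 0.01 N)).
It fails at once if a vial or a tube is tipped more than about 50 degrees (angle between any of tube_capped, reservoir, vial_full, vial_empty's own z axis and vertical above 0.9 rad).
It fails at once if the small vial in the tray is moved by more than 15 mm (distance of vial_small from where it was at the start of the episode above 0.015 m).
It also fails if it takes over 128 s, if anything falls off the work surface, if the arm or the gripper's body presses on something with over 40 N, if the wrist force passes 120 N, or if a joint passes its speed limit or range.

### The arm

A 7-joint arm with a two-finger parallel gripper is mounted at the origin on a cart in front of the work surface, level with it; the furniture and walls round the work are solid. World frame = base frame: x ahead of the robot, y to its left, z up, the work surface at z = 0. Lengths are in mm, angles in rad, forces in N, time in s.
With the tool pointing down it reaches from about 425 to 950 mm from the base axis. Payload 4.7 kg.
Tool frame: the origin (TCP) lies where the fingers leave the gripper's body, on its centre line; the fingertips stand 70 mm ahead of it and the grasp point (between the pads) lies 51 mm ahead of it; z points along the fingers, y is the line along which they close (so a half turn about z gives the same grasp; the last joint's range is limited). The gripper opens to 87 mm and grips with 3 to 60 N. Pads are 19 mm wide; open, the fingers measure 117 mm over their backs; the gripper's body (75 mm by 190 mm) begins 51 mm behind the grasp point.
Start: joints at [-1.188, 0.469, -0.049, 1.532, 0.024, 1.141, -0.082], TCP at [270.138, 618.601, 292.273] pointing down, gripper open.
Joint ranges: [-2.59, 2.59], [-0.33, 1.99], [-1.39, 1.29], [0.1, 2.45], [-1.04, 4.18], [0.21, 1.99], [-2.66, 2.66]. Speed limits (rad/s): [2.57, 2.57, 3.14, 3.14, 3.14, 3.14, 3.14].

### API

Orientations are given as a unit quaternion [w, x, y, z].
In Python, from plant import * gives the robot as it stands.
- The arm moves only by the tool servo_tool, never from a script. Its argument "plan" is a list that holds one entry, the list of rows, each a list of 7 numbers: the gripper command: -1 is fully open, 1 is shut, values between are in proportion, then the shift along the tool's x, y, z in mm, then the turn, a rotation vector about the tool's x, y, z in units of 5 degrees (1.0 is 5 degrees). In form: [[[hand, dx, dy, dz, ax, ay, az], ...]]. A call has 1 to 10 rows; each row shifts and turns the commanded pose from where the row before left it, along the tool's axes as they then stand; what a row does not reach is not made up. A row lasts 1/12 s, in which the tool goes at most 41.7 mm and 7.16 degrees, less where a joint would pass 70% of its speed; a pose out of reach is approached as far as the arm can. A call is refused whole if a number of a shift passes 41.7 or a number of a turn 1, either way. A call with a gripper value outside its range is refused whole. The fingers move at their own pace and stop on an object; "grip_force" is the grip in N (left out, the last holds). Time passes only in rows, so rows that do not move let the fingers close. It gives the time, the measured TCP pose, the force, the opening and the grip force at its end, in the units of the state.
- sense(): the state, without advancing time (a new reading comes with each control period).
- snapshot(name): name is "scene" or "side" or "wrist"; returns a dict with "img" (480x640x3 uint8, red, green, blue), "z_map" (480x640 float32, mm along the optical axis (not along the pixel's ray), 0 where there is no reading), "fx", "fy", "cx", "cy" (pixels), "rvec" (rotation vector, rad) and "tvec" (3), from world to camera coordinates, as OpenCV has them; the wrist camera has in their place "tool_from_camera" (4x4, takes a point from camera to tool coordinates, whose origin is the TCP and whose axes are the flange's). Camera axes: x right, y down, z forward; pixel columns grow to the right and rows downward; lengths in mm; the calibration is good to about 2 mm. A picture is of the moment at which its call begins: read the wrist's pose just before it.
- finish_job(): hands the job in; it is judged then, once.
Trained networks look in a picture, given as the dict that the camera call returned (one of the last four; its "shot" number tells which), for a name from the list of things; names that differ only in an ending like _2 or _b are one class to them, and where a whole thing is asked for, a point or a joint stands for the part that bears it (a point fixed in the world has none). Each returns a list of dicts, best first, with "score" (0 to 1); they miss things now and then, are a little off and sometimes report something else, mostly with a low value. They report only what shows in the picture. A call takes as long as a camera call.
- silhouettes(picture, label): "pixels" (480x640 bool, what is visible of it) and "rect" ([left, top, right, bottom] in pixels, round what is visible of it).
The state is a dict: "clock": time; "joints": joint angles; "qd": joint speeds; "joint_efforts": joint torques, N m; "position": TCP position; "ee_rot": TCP orientation; "contact_force": force on the tool from outside, world axes, zero at the start; "torque": the same for the moment, N m; "grip_width": finger opening in mm; "gripper_force": force on a finger pad.
Only numpy, scipy, OpenCV 4.12 (cv2) and the standard library are available. Lean on these libraries where they do the work, as an engineer would, in place of code of your own. Each camera call takes 0.05 s, during which the arm holds its last target. There are 200 camera calls.

## Working session

There is one attempt and no reset: what is moved stays moved. The work goes in short steps, Python scripts to look and compute and a tool call to move; the robot and the scene stay as the last step left them, time stands still between calls to the robot, and variables do not carry over. Pictures are saved under pics/ and viewed, at most 14 in all, crops included, and the job is handed in when it is done.

Besides the shell and the picture viewer there is one more tool, called in YAML: its name, and indented under it one key for each argument. servo_tool: Moves the arm, as the interface text tells. Its arguments: {"type":"object","properties":{"plan":{"type":"array","items":{"type":"array","items":{"type":"array","items":{"type":"number"}}}},"grip_force":{"type":"number"}},"required":["plan"]}

```bash
mkdir -p pics; ls; cat > h.py <<'E'
from plant import *
import numpy as np, cv2
from scipy.spatial.transform import Rotation as R
def pose():
    s=sense(); q=s["ee_rot"]; T=np.eye(4)
    T[:3,:3]=R.from_quat([q[1],q[2],q[3],q[0]]).as_matrix(); T[:3,3]=s["position"]; return T
def snap(n):
    T=pose(); p=snapshot(n)
    if n=="wrist": W=T@np.array(p["tool_from_camera"])
    else:
        M=np.eye(4); M[:3,:3]=cv2.Rodrigues(np.array(p["rvec"],float))[0]; M[:3,3]=np.ravel(p["tvec"]); W=np.linalg.inv(M)
    p["W"]=W; return p
def cloud(p):
    z=p["z_map"]; v,u=np.mgrid[:480,:640]
    P=np.stack([(u-p["cx"])/p["fx"]*z,(v-p["cy"])/p["fy"]*z,z],-1)
    Q=P@p["W"][:3,:3].T+p["W"][:3,3]; Q[z<=0]=np.nan; return Q
def save(p,f): cv2.imwrite("pics/"+f,p["img"][:,:,::-1])
E
python3 - <<'E'
from h import *
s=sense(); print({k:np.round(v,3) for k,v in s.items()}); print(np.round(pose(),3))
names=["tube_capped","reservoir","vial_full","vial_empty","vial_small","rack","stand_1","feed_seat","spent_tray"]
for n in ["scene","side"]:
    p=snap(n); save(p,n+"0.png"); Q=cloud(p); print(n,np.round(p["W"],2).tolist())
    for m in names:
        for d in silhouettes(p,m)[:3]:
            q=Q[d["pixels"]]; q=q[~np.isnan(q[:,0])]
            if len(q): print(m,round(d["score"],2),np.round(d["rect"]),np.round(np.median(q,0)),np.round(np.percentile(q,[3,97],axis=0)).tolist())
E
```

```text
pics
{'clock': np.float64(0.0), 'joints': array([-1.188,  0.469, -0.049,  1.534,  0.024,  1.141, -0.082]), 'qd': array([-0.001,  0.002,  0.   , -0.001,  0.001,  0.001,  0.   ]), 'joint_efforts': array([-0.0000e+00, -5.0799e+01, -8.1000e-02, -2.3616e+01, -6.2000e-02,
        3.8000e-02,  0.0000e+00]), 'position': array([269.949, 618.159, 291.19 ]), 'ee_rot': array([-0.   ,  0.204,  0.979, -0.001]), 'contact_force': array([-0.543,  0.835, -0.435]), 'torque': array([-0.001,  0.035,  0.065]), 'gripper_force': np.float64(0.0), 'grip_width': np.float64(86.951)}
[[-9.16000e-01  4.00000e-01 -1.00000e-03  2.69949e+02]
 [ 4.00000e-01  9.16000e-01 -2.00000e-03  6.18159e+02]
 [-0.00000e+00 -2.00000e-03 -1.00000e+00  2.91190e+02]
 [ 0.00000e+00  0.00000e+00  0.00000e+00  1.00000e+00]]
scene [[0.61, -0.6, 0.52, -19.87], [-0.79, -0.45, 0.41, -407.2], [-0.01, -0.66, -0.75, 859.49], [0.0, 0.0, 0.0, 1.0]]
tube_capped 0.58 [482. 260. 502. 306.] [ 571. -237.   95.] [[552.0, -245.0, 0.0], [631.0, -212.0, 133.0]]
reservoir 0.96 [444. 258. 464. 303.] [ 530. -194.  125.] [[525.0, -203.0, 51.0], [542.0, -183
[... 1717 characters left out ...]
, [514.0, 193.0, 53.0]]
vial_small 0.72 [258. 248. 308. 283.] [571.  82.  10.] [[525.0, 44.0, 3.0], [606.0, 114.0, 25.0]]
rack 0.78 [260. 135. 307. 197.] [ 560. -199.   21.] [[511.0, -321.0, -1.0], [606.0, -158.0, 87.0]]
rack 0.19 [279. 236. 292. 256.] [555.  70.  44.] [[544.0, 57.0, 18.0], [566.0, 75.0, 61.0]]
stand_1 0.98 [240. 194. 269. 231.] [626. -67.   9.] [[601.0, -87.0, 0.0], [650.0, -47.0, 53.0]]
stand_1 0.89 [377. 353. 412. 399.] [385. 333.   8.] [[359.0, 308.0, 2.0], [409.0, 354.0, 53.0]]
feed_seat 0.68 [259. 250. 310. 282.] [570.  81.  10.] [[525.0, 44.0, 2.0], [608.0, 113.0, 26.0]]
spent_tray 0.78 [297. 287. 358. 322.] [473. 190.  11.] [[433.0, 160.0, 3.0], [527.0, 208.0, 26.0]]
```

```bash
python3 - <<'E'
from h import *
a=cv2.imread("pics/scene0.png")[195:335,140:520]; b=cv2.imread("pics/side0.png")[110:410,220:440]
a=cv2.resize(a,None,fx=2.1,fy=2.1,interpolation=cv2.INTER_CUBIC);b=cv2.resize(b,(330,300))
c=np.zeros((600,800,3),np.uint8); c[:a.shape[0],:a.shape[1]]=a[:,:800]; c[300:,:330]=b
p=snap("wrist"); w=cv2.resize(p["img"][:,:,::-1],(400,300)); c[300:,400:]=w
cv2.imwrite("pics/c0.png",c)
# fits from clouds
for n in ["scene","side"]:
    p=snap(n);Q=cloud(p).reshape(-1,3)
    def box(x0,x1,y0,y1,z0,z1): 
        m=(Q[:,0]>x0)&(Q[:,0]<x1)&(Q[:,1]>y0)&(Q[:,1]<y1)&(Q[:,2]>z0)&(Q[:,2]<z1); return Q[m]
    for nm,bx in dict(standA=(340,430,285,370,51,58),standB=(580,670,-120,-35,51,58),rail=(480,640,-290,-140,85,91),seatplate=(500,640,0,130,5,11),seatrim=(500,640,0,130,23,29),trayrim=(400,560,130,230,23,29)).items():
        q=box(*bx)
        if len(q)>3:
            r=cv2.minAreaRect(q[:,:2].astype(np.float32)); c=cv2.minEnclosingCircle(q[:,:2].astype(np.float32))
            print(n,nm,len(q),np.round(r[0],1),np.round(r[1],1),round(r[2],1),"circ",np.round(c[0],1),round(c[1],1))
E
```

```text
scene standA 52 [381.3 324.9] [28.2 27.7] 12.9 circ [382.1 324.9] 15.7
scene standB 53 [623.6 -75.1] [29. 26.] 1.5 circ [623.2 -74.3] 15.4
scene rail 378 [ 554.3 -213.9] [ 49.1 100.4] 37.1 circ [ 555.2 -212.5] 54.5
scene seatplate 688 [576.7  71.8] [111.5  80.8] 25.8 circ [574.9  72. ] 64.3
scene seatrim 97 [550.9  59. ] [41.7 47.3] 33.2 circ [552.8  60.5] 24.3
scene trayrim 189 [477.8 180.6] [98.5 48.7] 5.4 circ [477.8 180.8] 49.3
side standA 106 [382.7 326.4] [28.9 28.1] 85.6 circ [382.3 326.2] 15.4
side standB 40 [626.7 -73.6] [27.4 29. ] 5.1 circ [628.3 -73.4] 15.8
side rail 171 [ 558.1 -211.2] [ 48.3 104.8] 38.3 circ [ 557.3 -211.8] 57.3
side seatplate 493 [566.3  68.2] [79.  81.3] 24.0 circ [567.8  68.1] 54.3
side seatrim 105 [555.4  64.2] [46.7 43.7] 0.6 circ [556.6  62.2] 24.9
side trayrim 273 [479.4 182. ] [97.6 47.6] 3.7 circ [479.5 181.5] 48.9
```

View pics/c0.png

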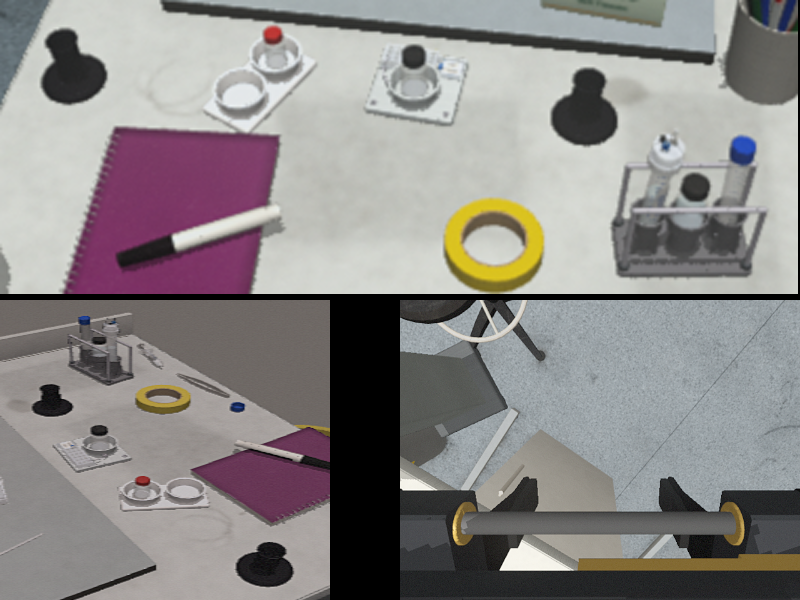

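```bash
cat >> h.py <<'E'
def delta(x,y,z,yaw):
    "needed tool-frame shift (after the turn is made) and turn in 5deg units; yaw = world angle of tool y, deg"
    T=pose(); cur=np.degrees(np.arctan2(T[1,1],T[0,1])); d=(yaw-cur+90)%180-90
    a=np.radians(cur+d); ty=np.array([np.cos(a),np.sin(a),0]); tz=np.array([0,0,-1.]); tx=np.cross(ty,tz)
    v=np.array([x,y,z])-T[:3,3]
    tilt=R.from_matrix(T[:3,:3].T@np.stack([tx,ty,tz],1)).as_rotvec(degrees=True)/5
    print("pos",np.round(T[:3,3],1),"yaw",round(cur,1),"turn(5deg)",np.round(tilt,2),"shift",np.round([v@tx,v@ty,v@tz],1),"dist",round(np.linalg.norm(v),1))
E
python3 - <<'E'
from h import *
p=snap("wrist"); print(np.round(p["tool_from_camera"],3).tolist(),p["fx"])
delta(555,-213,330,37.5)
q=[p for p in [snap("side")]][0];Q=cloud(q).reshape(-1,3);Q=Q[(Q[:,2]>30)&(Q[:,0]>300)&(Q[:,0]<900)&(abs(Q[:,1])<500)]
import collections
c=collections.defaultdict(list)
for a in Q: c[(int(a[0]//80)*80,int(a[1]//80)*80)].append(a[2])
print({k:(len(v),int(max(v))) for k,v in c.items() if len(v)>20})
E
```

```text
[[0.0, -0.956, -0.294, 79.724], [1.0, 0.0, 0.0, 0.368], [-0.0, -0.294, 0.956, -91.741], [0.0, 0.0, 0.0, 1.0]] 399.10604838606025
pos [270.1 618.6 292.3] yaw 66.4 turn(5deg) [ 0.   -0.    5.78] shift [-833.2 -280.2  -37.7] dist 879.9
{(880, -240): (2288, 406), (800, -240): (8100, 404), (720, -240): (1911, 392), (720, -320): (5131, 389), (640, -320): (5643, 381), (640, -400): (428, 370), (560, -400): (4943, 369), (480, -400): (2925, 358), (480, -480): (1448, 350), (400, -480): (3783, 346), (320, -480): (1311, 335), (320, -560): (1399, 330), (560, -320): (135, 320), (560, -240): (466, 133), (480, -240): (631, 153), (720, -160): (920, 151), (480, -160): (33, 85), (880, -160): (33, 58), (720, -80): (833, 129), (800, 0): (2537, 152), (720, 0): (1728, 136), (560, -160): (62, 54), (880, 0): (563, 147), (560, -80): (113, 54), (640, 0): (217, 79), (480, 0): (159, 62), (560, 0): (64, 62), (880, 80): (418, 105), (800, 80): (965, 105), (880, 160): (849, 105), (800, 160): (1231, 106), (640, 80): (326, 39), (720, 80): (99, 39), (480, 160): (160, 53), (640, 160): (834, 40), (720, 160): (100, 39), (320, 240): (134, 55), (320, 320): (220, 54), (640, 320): (527, 38), (720, 320): (79, 38)}
```

```bash
python3 - <<'E'
from h import *
for n in ["side","scene"]:
    Q=cloud(snap(n)).reshape(-1,3);Q=Q[(Q[:,2]>170)&(Q[:,2]<420)&(Q[:,0]>300)&(Q[:,0]<900)&(Q[:,1]<-150)]
    if len(Q)<50: print(n,len(Q));continue
    l=cv2.fitLine(Q[:,:2].astype(np.float32),cv2.DIST_HUBER,0,.01,.01).ravel();nrm=np.array([-l[1],l[0]]);d=(Q[:,:2]-l[2:])@nrm
    print(n,l,np.percentile(d,[2,50,98]),"rack dist",(np.array([556,-212.5])-l[2:])@nrm, "stB",(np.array([625,-74])-l[2:])@nrm)
E
```

```text
side [ 8.6581224e-01  5.0036907e-01  6.6773370e+02 -3.0762109e+02] [-3.45579707e+00  1.01512375e-03  3.43376844e+00] rack dist 138.26509702781914 stB 223.65462658385513
scene [ 8.6624199e-01  4.9962470e-01  5.9123187e+02 -3.5103778e+02] [-8.92185725e-01 -8.64458619e-04  9.09858950e-01] rack dist 137.6099568425543 stB 223.11036841262649
```

servo_tool:
  plan:
    - [[-1, 0, 0, -6, 0, 0, 1], [-1, 0, 0, -6, 0, 0, 1], [-1, 0, 0, -6, 0, 0, 1], [-1, 0, 0, -6, 0, 0, 1], [-1, 0, 0, -6, 0, 0, 1], [-1, 0, 0, -8, 0, 0, 0.78]]

```text
clock: 1.85
position: [270.0, 618.5, 330.2]
ee_rot: [0.0, 0.444, 0.896, -0.0]
contact_force: [-0.3, 0.3, -0.7]
grip_width: 87.0
gripper_force: 0.0
```

servo_tool:
  plan:
    - [[-1, -38, -13, 0, 0, 0, 0], [-1, -38, -13, 0, 0, 0, 0], [-1, -38, -13, 0, 0, 0, 0], [-1, -38, -13, 0, 0, 0, 0], [-1, -38, -13, 0, 0, 0, 0], [-1, -38, -13, 0, 0, 0, 0], [-1, -38, -13, 0, 0, 0, 0], [-1, -38, -13, 0, 0, 0, 0], [-1, -38, -13, 0, 0, 0, 0], [-1, -38, -13, 0, 0, 0, 0]]

```text
clock: 2.68
position: [398.6, 236.0, 330.6]
ee_rot: [0.0, 0.442, 0.897, 0.001]
contact_force: [0.7, -0.7, 0.7]
grip_width: 87.1
gripper_force: 0.0
```

servo_tool:
  plan:
    - [[-1, -38, -13, 0, 0, 0, 0], [-1, -38, -13, 0, 0, 0, 0], [-1, -38, -13, 0, 0, 0, 0], [-1, -38, -13, 0, 0, 0, 0], [-1, -38, -13, 0, 0, 0, 0], [-1, -38, -13, 0, 0, 0, 0], [-1, -38, -13, 0, 0, 0, 0], [-1, -38, -13, 0, 0, 0, 0], [-1, -38, -13, 0, 0, 0, 0], [-1, 0, 0, 0, 0, 0, 0]]

```text
clock: 3.52
position: [514.5, -113.2, 331.1]
ee_rot: [0.003, 0.448, 0.894, -0.002]
contact_force: [0.0, -0.1, 0.8]
grip_width: 87.3
gripper_force: 0.0
```

servo_tool:
  plan:
    - [[-1, -35, -9, 0, 0, 0, 0], [-1, -35, -9, 0, 0, 0, 0], [-1, -33, -10, 0, 0, 0, 0], [-1, 0, 0, 0, 0, 0, 0], [-1, 0, 0, 0, 0, 0, 0]]

```text
clock: 3.93
position: [554.1, -205.3, 330.0]
ee_rot: [-0.0, 0.444, 0.896, -0.001]
contact_force: [0.1, 1.0, -0.7]
grip_width: 87.1
gripper_force: 0.0
```

```bash
python3 - <<'E'
from h import *
p=snap("wrist"); save(p,"w1.png"); Q=cloud(p); np.save("Q1.npy",Q)
for m in ["tube_capped","reservoir","vial_full"]:
    for d in silhouettes(p,m)[:2]:
        q=Q[d["pixels"]]; print(m,round(d["score"],2),np.round(d["rect"]))
        q=q[~np.isnan(q[:,0])]
        if m!="vial_full":
            for a,b in [(118,126),(126,136),(128,131),(60,100)]:
                t=q[(q[:,2]>a)&(q[:,2]<b)]
                if len(t)>4: print(a,b,len(t),np.round(np.median(t,0),1),np.round(cv2.minEnclosingCircle(t[:,:2].astype(np.float32)),1) if 0 else cv2.minEnclosingCircle(t[:,:2].astype(np.float32)))
        else:
            t=q[(q[:,2]>86)&(q[:,2]<96)]; print(len(t),np.median(t,0) if len(t) else 0,cv2.minEnclosingCircle(t[:,:2].astype(np.float32)) if len(t) else 0)
F=Q.reshape(-1,3);F=F[(F[:,2]>84)&(F[:,2]<92)&(F[:,0]>470)&(F[:,0]<640)&(F[:,1]>-300)&(F[:,1]<-130)]
print("rail",cv2.minAreaRect(F[:,:2].astype(np.float32)),np.median(F[:,2]))
delta(555,-213,330,37.5)
E
```

```text
tube_capped 0.7 [310. 236. 331. 284.]
118 126 69 [ 573.1 -226.8  122.6] ((577.6072998046875, -231.27484130859375), 8.815450668334961)
126 136 451 [ 578.9 -232.5  131.7] ((579.614990234375, -233.2406463623047), 9.580567359924316)
128 131 105 [ 578.1 -229.6  130.5] ((579.614990234375, -233.2406463623047), 9.580567359924316)
60 100 222 [ 573.1 -229.4   80.9] ((577.50537109375, -233.88653564453125), 8.314486503601074)
reservoir 0.83 [293. 171. 331. 220.]
118 126 86 [ 534.6 -181.5  123.7] ((538.857421875, -190.9729766845703), 12.649808883666992)
126 136 101 [ 533.2 -182.1  130.8] ((537.8287353515625, -189.00827026367188), 12.080205917358398)
128 131 22 [ 532.9 -181.9  129.8] ((536.145263671875, -186.08766174316406), 10.022014617919922)
60 100 115 [ 534.9 -183.1   76.7] ((536.9381103515625, -186.9497528076172), 7.609493255615234)
vial_full 0.96 [303. 211. 328. 237.]
353 [ 559.99222569 -214.36011903   90.10059102] ((557.9857177734375, -212.5499267578125), 10.690328598022461)
vial_full 0.23 [286. 151. 344. 276.]
932 [ 556.57943024 -207.64572055   86.9481779 ] ((557.3975830078125, -212.20016479492188), 54.60173416137695)
rail ((557.86962890625, -212.536376953125), (47.92747497558594, 102.40612030029297), 38.00773239135742) 87.002563587417
pos [ 554.3 -201.6  330.1] yaw 37.6 turn(5deg) [ 0.01 -0.01  0.03] shift [-9.5 -6.4  0.1] dist 11.4
```

View pics/w1.png

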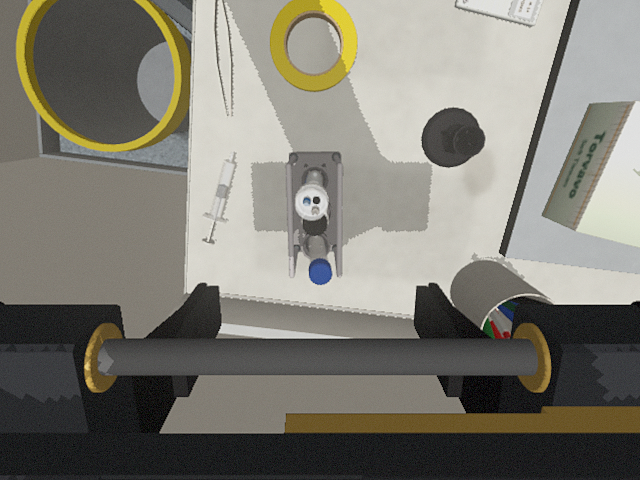

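```bash
cat > rk.py <<'E'
from h import *
delta(558,-212,330,38)
p=snap("wrist"); Q=cloud(p); F=Q.reshape(-1,3)
def box(x,y,r,z0,z1): return F[(F[:,2]>z0)&(F[:,2]<z1)&(np.hypot(F[:,0]-x,F[:,1]-y)<r)]
f=box(556,-212,90,84,92); r=cv2.minAreaRect(f[:,:2].astype(np.float32)); print("rail",np.round(r[0],1),np.round(r[1],1),round(r[2],1))
for m in ["tube_capped","reservoir","vial_full"]:
    for d in silhouettes(p,m)[:1]:
        q=Q[d["pixels"]];q=q[~np.isnan(q[:,0])]; z=np.percentile(q[:,2],98); print(m,round(d["score"],2),"top z",round(z,1))
        t=q[(q[:,2]>(118 if z>100 else 86))&(q[:,2]<(135 if z>100 else 95))]
        c=cv2.minEnclosingCircle(t[:,:2].astype(np.float32)); print("   circ",np.round(c[0],1),round(c[1],1),"med",np.round(np.median(t,0),1))
f=box(625,-74,20,50,57); 
if len(f)>5: print("stB",cv2.minEnclosingCircle(f[:,:2].astype(np.float32)))
E
python3 rk.py
```

```text
pos [ 554.3 -201.6  330.1] yaw 37.6 turn(5deg) [ 0.01 -0.01 -0.07] shift [-10.5  -3.5   0.1] dist 11.0
rail [ 557.8 -212.5] [ 48.  102.4] 37.9
tube_capped 0.92 top z 133.0
   circ [ 579.2 -233.1] 9.4 med [ 578.  -231.8  131.4]
reservoir 0.87 top z 152.6
   circ [ 538.7 -190.5] 12.6 med [ 533.6 -181.8  126.1]
vial_full 0.55 top z 91.7
   circ [ 558.1 -212.6] 10.6 med [ 560.  -214.6   90.1]
stB ((627.1765747070312, -75.11903381347656), 14.783557891845703)
```

```bash
python3 - <<'E'
from h import *
delta(579.3,-233.4,230,37.9); delta(579.3,-233.4,176,37.9)
p=snap("wrist"); Q=cloud(p)
d=silhouettes(p,"reservoir")[0]; 
im=p["img"]; W=p["W"]
def ray(u,v,z):
    r=W[:3,:3]@np.array([(u-p["cx"])/p["fx"],(v-p["cy"])/p["fy"],1]); return W[:3,3]+r*(z-W[2,3])/r[2]
print(ray(312,202,133),ray(320,271,133))
cv2.imwrite("pics/crop1.png",cv2.resize(im[140:300,250:390,::-1],None,fx=3.7,fy=3.7,interpolation=cv2.INTER_CUBIC))
E
```

```text
pos [ 554.3 -202.3  330.4] yaw 37.6 turn(5deg) [ 0.01 -0.   -0.06] shift [-39.9   0.6 100.4] dist 108.0
pos [ 554.3 -202.3  330.4] yaw 37.6 turn(5deg) [ 0.01 -0.   -0.06] shift [-39.9   0.6 154.4] dist 159.5
[ 540.1380133  -188.35874925  133.        ] [ 578.17841941 -227.90134024  133.        ]
```

View pics/crop1.png

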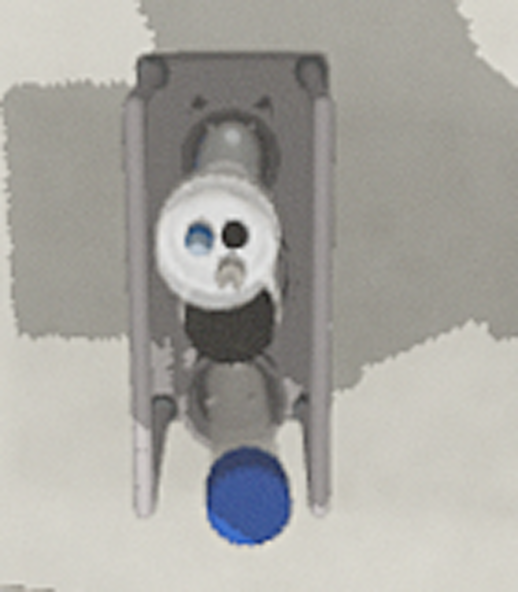

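servo_tool:
  plan:
    - [[-1, -20, 0, 25, 0, 0, 0], [-1, -19.6, 0.4, 25, 0, 0, 0], [-1, 0, 0, 25, 0, 0, 0], [-0.5, 0, 0, 25, 0, 0, 0], [-0.5, 0, 0, 20, 0, 0, 0], [-0.5, 0, 0, 15, 0, 0, 0], [-0.5, 0, 0, 10, 0, 0, 0], [-0.5, 0, 0, 8, 0, 0, 0], [-0.5, 0, 0, 0, 0, 0, 0], [-0.5, 0, 0, 0, 0, 0, 0]]

```text
clock: 5.27
position: [579.0, -234.5, 177.6]
ee_rot: [0.0, 0.442, 0.897, 0.0]
contact_force: [0.4, -0.2, -0.1]
grip_width: 65.8
gripper_force: 0.0
```

```bash
python3 - <<'E'
from h import *
delta(579.3,-233.0,176.5,37.9)
p=snap("wrist"); save(p,"w2.png")
E
```

```text
pos [ 579.  -234.5  177.6] yaw 37.5 turn(5deg) [ 0.    0.   -0.08] shift [1.  1.2 1.1] dist 1.9
```

View pics/w2.png

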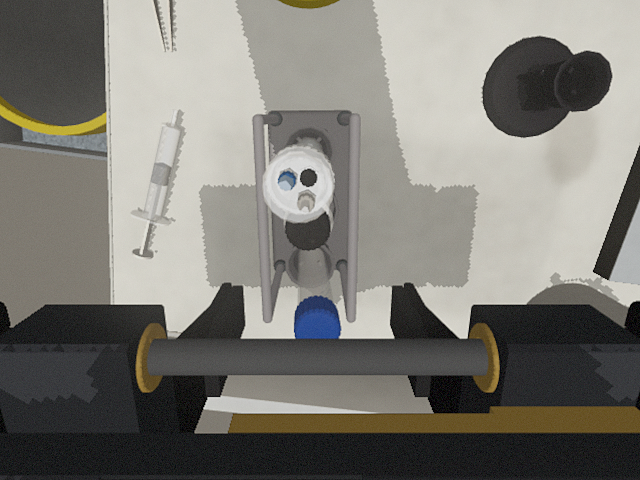

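servo_tool:
  plan:
    - [[0.2, 0.5, 0, 1, 0, 0, 0], [0.6, 0, 0, 0, 0, 0, 0], [1, 0, 0, 0, 0, 0, 0], [1, 0, 0, 0, 0, 0, 0], [1, 0, 0, 0, 0, 0, 0], [1, 0, 0, 0, 0, 0, 0], [1, 0, 0, 0, 0, 0, 0], [1, 0, 0, 0, 0, 0, 0]]
  grip_force: 15

```text
clock: 5.98
position: [578.4, -234.1, 176.2]
ee_rot: [-0.0, 0.442, 0.897, 0.0]
contact_force: [0.0, -0.1, -0.4]
grip_width: 20.2
gripper_force: 0.0
```

servo_tool:
  plan:
    - [[1, 0, 0, -4, 0, 0, 0], [1, 0, 0, -8, 0, 0, 0], [1, 0, 0, -12, 0, 0, 0], [1, 0, 0, -15, 0, 0, 0], [1, 0, 0, -15, 0, 0, 0], [1, 0, 0, -15, 0, 0, 0], [1, 0, 0, -15, 0, 0, 0], [1, 0, 0, -11, 0, 0, 0], [1, 0, 0, -5, 0, 0, 0], [1, 0, 0, 0, 0, 0, 0]]

```text
clock: 6.82
position: [578.9, -234.4, 278.0]
ee_rot: [0.001, 0.442, 0.897, 0.0]
contact_force: [0.3, 0.4, -0.3]
grip_width: 17.9
gripper_force: 15.0
```

```bash
cat > tip.py <<'E'
from h import *
import sys
T=pose(); gp=T[:3,3]+51*T[:3,2]
m=sys.argv[1]
for n in ["scene","side"]:
    p=snap(n);Q=cloud(p)
    for d in silhouettes(p,m)[:1]:
        q=Q[d["pixels"]];q=q[~np.isnan(q[:,0])];q=q[np.hypot(q[:,0]-gp[0],q[:,1]-gp[1])<25]
        rel=q-gp; print(n,round(d["score"],2),len(q),"zmin/max rel grasp",np.round(np.percentile(rel[:,2],[1,99]),1))
        for a in range(-120,20,20):
            t=rel[(rel[:,2]>a)&(rel[:,2]<a+20)]
            if len(t)>3: print("  ",a,len(t),np.round(np.median(t[:,:2],0),1))
E
python3 tip.py tube_capped; python3 -c "
from h import *
delta(626.5,-75,268,37.5)"
```

```text
scene 0.81 289 zmin/max rel grasp [-116.1  -41.5]
   -120 20 [-5.7 -5.3]
   -100 75 [-8.2 -5.9]
   -80 97 [-8.1 -4.8]
   -60 94 [-8.2 -4.7]
side 0.87 324 zmin/max rel grasp [-113.     5.1]
   -120 21 [-2.   1.1]
   -100 50 [-1.2  4. ]
   -80 63 [-1.9  5.3]
   -60 57 [-0.6  6.5]
   -40 62 [-1.8  6.7]
   -20 44 [-4.5  8.1]
   0 27 [-3.   6.3]
pos [ 578.  -233.7  275.3] yaw 37.5 turn(5deg) [-0.01 -0.02  0.  ] shift [ 96.4 135.1   7.3] dist 166.1
```

servo_tool:
  plan:
    - [[1, 10, 14, 0, 0, 0, 0], [1, 20, 27, 0, 0, 0, 0], [1, 20, 27, 0, 0, 0, 0], [1, 20, 28, 0, 0, 0, 0], [1, 18, 27, 3, 0, 0, 0], [1, 10.7, 14, 5, 0, 0, 0], [1, 0, 0, 5, 0, 0, 0], [1, 0, 0, 5, 0, 0, 0], [1, 0, 0, 0, 0, 0, 0]]

```text
clock: 7.77
position: [625.8, -73.4, 256.4]
ee_rot: [-0.001, 0.443, 0.897, -0.001]
contact_force: [-0.7, -0.2, -0.0]
grip_width: 17.6
gripper_force: 14.9
```

```bash
python3 tip.py tube_capped; python3 - <<'E'
from h import *
delta(626.5,-72,172,37.5)
a=snap("scene")["img"][195:275,385:445]; b=snap("side")["img"][150:240,225:285]; w=snap("wrist"); 
f=lambda i,s:cv2.resize(i[:,:,::-1],s,interpolation=cv2.INTER_CUBIC)
c=np.hstack([f(a,(225,300)),f(b,(200,300)),f(w["img"],(370,300))]); cv2.imwrite("pics/c3.png",c)
F=cloud(w).reshape(-1,3); F=F[(F[:,2]>50)&(F[:,2]<57)&(np.hypot(F[:,0]-626,F[:,1]+75)<22)]; print(len(F),cv2.minEnclosingCircle(F[:,:2].astype(np.float32)) if len(F) else 0)
E
```

```text
scene 0.78 296 zmin/max rel grasp [-109.   -29.6]
   -120 17 [-5.9 -6.4]
   -100 63 [-8.2 -6.6]
   -80 83 [-8.5 -6.8]
   -60 88 [-7.8 -5.6]
   -40 45 [-8.1 -5.5]
side 0.61 393 zmin/max rel grasp [-108.9    8.6]
   -120 16 [-0.8 -1.7]
   -100 52 [-0.4  2.4]
   -80 69 [-0.4  3.7]
   -60 73 [-0.1  4. ]
   -40 75 [-0.1  4.9]
   -20 60 [-2.3  6.4]
   0 48 [-1.4  4.9]
pos [626.7 -74.1 258.5] yaw 37.4 turn(5deg) [ 0.    0.01 -0.03] shift [ 1.8  1.1 86.5] dist 86.6
453 ((627.4092407226562, -75.25357055664062), 14.670243263244629)
```

View pics/c3.png

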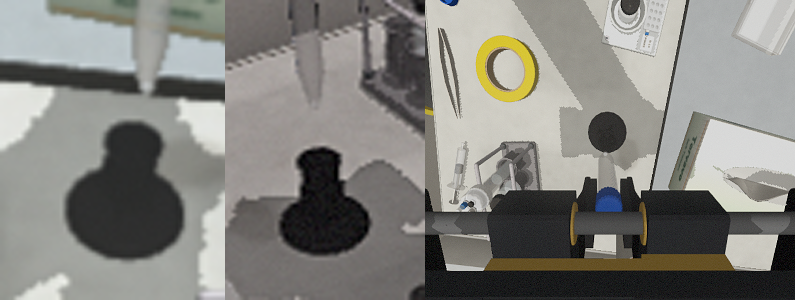

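servo_tool:
  plan:
    - [[1, 4.2, 1.9, 8, 0, 0, 0], [1, 0, 0, 12, 0, 0, 0], [1, 0, 0, 10, 0, 0, 0], [1, 0, 0, 10, 0, 0, 0], [1, 0, 0, 8, 0, 0, 0], [1, 0, 0, 8, 0, 0, 0], [1, 0, 0, 6, 0, 0, 0], [1, 0, 0, 0, 0, 0, 0]]

```text
clock: 8.78
position: [625.3, -68.0, 194.6]
ee_rot: [-0.001, 0.442, 0.897, -0.001]
contact_force: [-0.7, -0.3, 0.4]
grip_width: 17.6
gripper_force: 15.0
```

```bash
python3 tip.py tube_capped; python3 - <<'E'
from h import *
delta(626.5,-72,177,37.5); print(sense()["contact_force"],sense()["torque"])
E
```

```text
scene 0.73 217 zmin/max rel grasp [-95.8 -31.3]
   -100 44 [-7.7 -7.7]
   -80 75 [-7.1 -7.2]
   -60 72 [-7.8 -6.9]
   -40 26 [-8.1 -6.2]
side 0.73 310 zmin/max rel grasp [-91.1   8.8]
   -100 33 [-0.4  2.7]
   -80 56 [0.1 4.1]
   -60 65 [0.1 4.9]
   -40 60 [-0.4  5.4]
   -20 42 [-2.  7.]
   0 54 [-1.5  4.4]
pos [626.3 -68.  196.7] yaw 37.5 turn(5deg) [ 0.01  0.01 -0.  ] shift [-3.3 -2.3 19.7] dist 20.1
[ 0.1667908  -0.18797627  0.64701979] [-0.05945975  0.02989402 -0.01547531]
```

servo_tool:
  plan:
    - [[1, 0, 0, 5, 0, 0, 0], [1, 0, 0, 5, 0, 0, 0], [1, 0, 0, 4, 0, 0, 0], [1, 0, 0, 3, 0, 0, 0], [1, 0, 0, 0, 0, 0, 0]]

```text
clock: 9.4
position: [625.5, -68.0, 178.3]
ee_rot: [-0.001, 0.442, 0.897, -0.0]
contact_force: [-0.4, -1.4, -0.5]
grip_width: 18.1
gripper_force: 15.0
```

servo_tool:
  plan:
    - [[1, 0, 0, 1.5, 0, 0, 0], [1, 0, 0, 1.5, 0, 0, 0], [1, 0, 0, 0, 0, 0, 0]]

```text
clock: 9.65
position: [625.8, -68.1, 176.0]
ee_rot: [-0.0, 0.442, 0.897, -0.0]
contact_force: [-1.5, -1.5, -0.8]
grip_width: 18.0
gripper_force: 15.0
```

servo_tool:
  plan:
    - [[0.2, 0, 0, 0, 0, 0, 0], [-0.2, 0, 0, 0, 0, 0, 0], [-0.5, 0, 0, 0, 0, 0, 0], [-0.5, 0, 0, 0, 0, 0, 0], [-0.5, 0, 0, -10, 0, 0, 0], [-0.5, 0, 0, -20, 0, 0, 0], [-0.5, 0, 0, -30, 0, 0, 0], [-0.5, 0, 0, -20, 0, 0, 0], [-0.5, 0, 0, 0, 0, 0, 0]]

```text
clock: 10.4
position: [628.3, -68.7, 261.9]
ee_rot: [0.004, 0.442, 0.897, 0.002]
contact_force: [0.0, -0.9, 1.8]
grip_width: 63.5
gripper_force: 0.0
```

```bash
python3 - <<'E'
from h import *
for n in ["side","scene","wrist"]:
    p=snap(n);Q=cloud(p)
    for m in ["tube_capped","reservoir"]:
        for d in silhouettes(p,m)[:1]:
            q=Q[d["pixels"]];q=q[~np.isnan(q[:,0])];z=np.percentile(q[:,2],98); t=q[(q[:,2]>118)&(q[:,2]<136)]
            print(n,m,round(d["score"],2),"top",round(z,1),np.round(np.median(t,0),1) if len(t) else 0, [np.round(x,1) for x in cv2.minEnclosingCircle(t[:,:2].astype(np.float32))] if len(t)>2 else 0)
delta(538.5,-190,250,37.9)
E
```

```text
side tube_capped 0.51 top 131.9 [627.  -60.8 129.1] [array([626.2, -64.9]), np.float64(10.0)]
side reservoir 0.52 top 145.6 [ 540.  -181.6  126.2] [array([ 538.9, -188.1]), np.float64(12.4)]
scene tube_capped 0.67 top 133.0 [621.  -69.9 129.7] [array([624.5, -68. ]), np.float64(10.3)]
scene reservoir 0.89 top 149.9 [ 527.3 -196.   126.4] [array([ 535.1, -192.1]), np.float64(12.7)]
wrist tube_capped 0.98 top 132.7 [625.9 -65.9 131.3] [array([627.1, -66.7]), np.float64(9.2)]
wrist reservoir 0.57 top 105.9 0 0
pos [625.6 -67.8 255.3] yaw 37.5 turn(5deg) [-0.01 -0.01 -0.08] shift [ -42.9 -143.8    5.3] dist 150.2
```

servo_tool:
  plan:
    - [[-0.5, -6, -20, 0, 0, 0, 0], [-0.5, -8, -26, 0, 0, 0, 0], [-0.5, -8, -27, 0, 0, 0, 0], [-0.5, -8, -27, 0, 0, 0, 0], [-0.5, -8, -26, 0, 0, 0, 0], [-0.5, -5, -17.8, 0, 0, 0, 0], [-0.5, 0, 0, 0, 0, 0, 0], [-0.5, 0, 0, 0, 0, 0, 0]]

```text
clock: 11.52
position: [537.6, -190.3, 256.2]
ee_rot: [-0.0, 0.443, 0.896, 0.0]
contact_force: [0.4, 0.2, -0.3]
grip_width: 65.5
gripper_force: 0.0
```

```bash
python3 - <<'E'
from h import *
delta(538.5,-190,176.5,37.9)
p=snap("wrist"); save(p,"w4.png");Q=cloud(p)
for d in silhouettes(p,"reservoir")[:1]:
    q=Q[d["pixels"]];q=q[~np.isnan(q[:,0])]; print(d["rect"])
    for a,b in [(120,134),(130,136),(140,160)]:
        t=q[(q[:,2]>a)&(q[:,2]<b)]; print(a,len(t),np.round(np.median(t,0),1), [np.round(x,1) for x in cv2.minEnclosingCircle(t[:,:2].astype(np.float32))])
E
```

```text
pos [ 537.6 -190.3  256.2] yaw 37.4 turn(5deg) [ 0.   -0.   -0.11] shift [-0.3  0.9 79.7] dist 79.7
[294.7, 211.4, 338.6, 287.1]
120 370 [ 532.7 -182.   126.4] [array([ 537.8, -189.5]), np.float64(12.3)]
130 151 [ 532.5 -182.9  133. ] [array([ 539.6, -192. ]), np.float64(12.7)]
140 418 [ 539.  -190.3  144.9] [array([ 538.6, -190.5]), np.float64(10.1)]
```

View pics/w4.png

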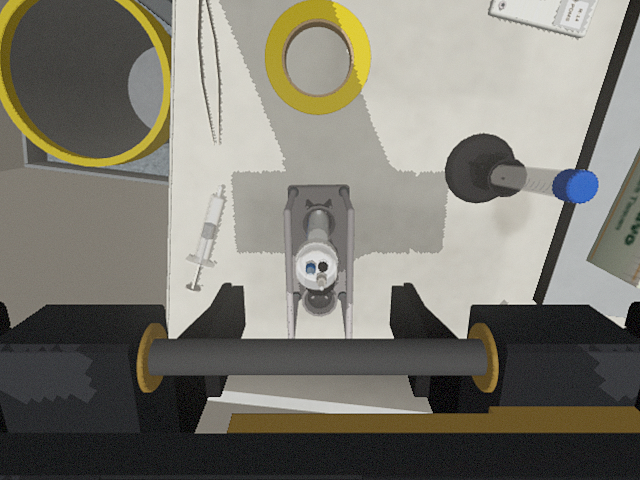

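servo_tool:
  plan:
    - [[-0.5, 0, 0.9, 15, 0, 0, 0], [-0.5, 0, 0, 20, 0, 0, 0], [-0.5, 0, 0, 20, 0, 0, 0], [-0.5, 0, 0, 15, 0, 0, 0], [-0.4, 0, 0, 9.7, 0, 0, 0], [0.2, 0, 0, 0, 0, 0, 0], [1, 0, 0, 0, 0, 0, 0], [1, 0, 0, 0, 0, 0, 0], [1, 0, 0, 0, 0, 0, 0], [1, 0, 0, 0, 0, 0, 0]]

```text
clock: 12.45
position: [539.3, -189.1, 177.5]
ee_rot: [0.001, 0.442, 0.897, 0.0]
contact_force: [0.8, 0.7, 0.4]
grip_width: 35.4
gripper_force: 0.0
```

servo_tool:
  plan:
    - [[1, 0, 0, 0, 0, 0, 0], [1, 0, 0, 0, 0, 0, 0], [1, 0, 0, 0, 0, 0, 0]]

```text
clock: 12.7
position: [538.8, -189.0, 176.8]
ee_rot: [0.0, 0.442, 0.897, 0.0]
contact_force: [-0.1, -0.0, 0.2]
grip_width: 17.8
gripper_force: 15.0
```

servo_tool:
  plan:
    - [[1, 0, 0, -4, 0, 0, 0], [1, 0, 0, -8, 0, 0, 0], [1, 0, 0, -12, 0, 0, 0], [1, 0, 0, -15, 0, 0, 0], [1, 0, 0, -15, 0, 0, 0], [1, 0, 0, -15, 0, 0, 0], [1, 0, 0, -15, 0, 0, 0], [1, 0, 0, -11, 0, 0, 0], [1, 0, 0, -5, 0, 0, 0], [1, 0, 0, 0, 0, 0, 0]]

```text
clock: 13.53
position: [539.3, -189.3, 278.2]
ee_rot: [0.001, 0.442, 0.897, 0.001]
contact_force: [0.2, -0.8, -0.6]
grip_width: 18.0
gripper_force: 15.0
```

```bash
python3 tip.py reservoir; python3 - <<'E'
from h import *
delta(382.3,325.7,275,37.5); p=snap("wrist");Q=cloud(p)
for d in silhouettes(p,"vial_full")[:1]:
    q=Q[d["pixels"]];q=q[~np.isnan(q[:,0])];q=q[(q[:,2]>86)&(q[:,2]<95)];print(d["score"],cv2.minEnclosingCircle(q[:,:2].astype(np.float32)),np.median(q,0))
E
```

```text
scene 0.68 233 zmin/max rel grasp [-107.9  -45. ]
   -120 16 [-5.9 -0.1]
   -100 66 [-8.  -1.5]
   -80 90 [-8.4 -1.9]
   -60 61 [-7.9 -4.4]
side 0.92 379 zmin/max rel grasp [-109.3   17.2]
   -120 20 [-1.5  6.2]
   -100 56 [-1.7  7.4]
   -80 66 [-1.   7.6]
   -60 65 [-0.2  6.5]
   -40 66 [-0.6  6.2]
   -20 47 [-4.9  9.4]
   0 57 [-3.3  6.8]
pos [ 538.3 -188.7  275.6] yaw 37.5 turn(5deg) [-0.01 -0.02  0.  ] shift [503.1 189.4   0.6] dist 537.6
0.44 ((0.0, 0.0), 0.0) [nan nan nan]
  return _methods._mean(a, axis=axis, dtype=dtype,
  ret = um.true_divide(
```

servo_tool:
  plan:
    - [[1, 15, 6, 0, 0, 0, 0], [1, 30, 11, 0, 0, 0, 0], [1, 36, 13.5, 0, 0, 0, 0], [1, 36, 13.5, 0, 0, 0, 0], [1, 36, 13.5, 0, 0, 0, 0], [1, 36, 13.5, 0, 0, 0, 0], [1, 36, 13.5, 0, 0, 0, 0], [1, 36, 13.5, 0, 0, 0, 0], [1, 36, 13.5, 0, 0, 0, 0], [1, 36, 13.5, 0, 0, 0, 0]]

```text
clock: 14.67
position: [434.1, 152.8, 276.3]
ee_rot: [-0.0, 0.442, 0.897, -0.0]
contact_force: [1.0, 0.6, -0.2]
grip_width: 17.5
gripper_force: 15.0
```

servo_tool:
  plan:
    - [[1, 36, 13.5, 0, 0, 0, 0], [1, 36, 13.5, 0, 0, 0, 0], [1, 36, 13.5, 0, 0, 0, 0], [1, 30, 11, 0, 0, 0, 0], [1, 20, 7.5, 0, 0, 0, 0], [1, 10, 4, 0, 0, 0, 0], [1, 0, 0, 0, 0, 0, 0], [1, 0, 0, 0, 0, 0, 0]]

```text
clock: 15.33
position: [383.2, 321.9, 276.1]
ee_rot: [0.0, 0.442, 0.897, -0.001]
contact_force: [1.0, -1.1, 0.4]
grip_width: 17.6
gripper_force: 15.0
```

```bash
python3 tip.py reservoir; cat > ring.py <<'E'
from h import *
import sys
x,y,z0,z1,r=map(float,sys.argv[1:6])
for n in ["scene","side","wrist"]:
    F=cloud(snap(n)).reshape(-1,3); F=F[(F[:,2]>z0)&(F[:,2]<z1)&(np.hypot(F[:,0]-x,F[:,1]-y)<r)]
    if len(F)>5: c=cv2.minEnclosingCircle(F[:,:2].astype(np.float32)); print(n,len(F),np.round(c[0],1),round(c[1],1))
E
python3 ring.py 382 326 51 57 22; python3 -c "
from h import *
delta(382.5,326,255,37.5)"
```

```text
scene 0.75 357 zmin/max rel grasp [-107.6   12.6]
   -120 16 [-3.8 -2.4]
   -100 64 [-5.9 -5.1]
   -80 78 [-5.1 -6.3]
   -60 80 [-5.  -7.3]
   -40 46 [-4.3 -7.6]
   -20 30 [  3.4 -12.4]
   0 43 [  4.1 -12.8]
side 0.68 467 zmin/max rel grasp [-106.1    8.2]
   -120 14 [0.7 4.2]
   -100 82 [2.7 5.8]
   -80 111 [3.8 6.1]
   -60 128 [3.7 5.4]
   -40 71 [1.2 5.1]
   -20 32 [-3.   7.6]
   0 29 [-1.2  8.8]
scene 47 [381.4 325.4] 15.9
side 106 [381.9 326.3] 15.2
wrist 375 [383.2 326.3] 14.6
pos [383.3 322.  276.7] yaw 37.4 turn(5deg) [ 0.   -0.   -0.02] shift [ 3.7  1.8 21.7] dist 22.1
```

servo_tool:
  plan:
    - [[1, 3.2, 2.4, 10, 0, 0, 0], [1, 0, 0, 14, 0, 0, 0], [1, 0, 0, 14, 0, 0, 0], [1, 0, 0, 14, 0, 0, 0], [1, 0, 0, 12, 0, 0, 0], [1, 0, 0, 10, 0, 0, 0], [1, 0, 0, 7, 0, 0, 0], [1, 0, 0, 0, 0, 0, 0]]

```text
clock: 16.35
position: [382.2, 326.4, 193.9]
ee_rot: [-0.0, 0.442, 0.897, -0.001]
contact_force: [0.4, -0.2, -0.3]
grip_width: 17.5
gripper_force: 15.0
```

servo_tool:
  plan:
    - [[1, 0, 0, 5, 0, 0, 0], [1, 0, 0, 5, 0, 0, 0], [1, 0, 0, 4, 0, 0, 0], [1, 0, 0, 2.5, 0, 0, 0], [1, 0, 0, 0, 0, 0, 0]]

```text
clock: 16.77
position: [382.7, 326.8, 178.7]
ee_rot: [-0.0, 0.442, 0.897, -0.0]
contact_force: [0.3, 0.1, -0.5]
grip_width: 18.1
gripper_force: 15.0
```

Descend the last bit, release, rise and check both tubes.

servo_tool:
  plan:
    - [[1, 0, 0, 1.5, 0, 0, 0], [1, 0, 0, 1, 0, 0, 0], [1, 0, 0, 0, 0, 0, 0], [0.2, 0, 0, 0, 0, 0, 0], [-0.5, 0, 0, 0, 0, 0, 0], [-0.5, 0, 0, 0, 0, 0, 0], [-0.5, 0, 0, -10, 0, 0, 0], [-0.5, 0, 0, -20, 0, 0, 0], [-0.5, 0, 0, -30, 0, 0, 0], [-0.5, 0, 0, -25, 0, 0, 0]]

```text
clock: 17.6
position: [382.9, 326.8, 263.4]
ee_rot: [0.0, 0.442, 0.897, 0.0]
contact_force: [0.6, 0.5, 0.5]
grip_width: 56.8
gripper_force: 0.0
```

servo_tool:
  plan:
    - [[-0.5, 0, 0, -5, 0, 0, 0], [-0.5, 0, 0, 0, 0, 0, 0]]

```text
clock: 17.77
position: [383.6, 327.6, 269.0]
ee_rot: [0.001, 0.442, 0.897, 0.003]
contact_force: [0.6, -0.6, -0.4]
grip_width: 63.6
gripper_force: 0.0
```

```bash
cat > chk.py <<'E'
from h import *
import sys
for n in ["side","scene","wrist"]:
    p=snap(n);Q=cloud(p)
    for m in sys.argv[1:]:
        for d in silhouettes(p,m)[:1]:
            q=Q[d["pixels"]];q=q[~np.isnan(q[:,0])]
            if len(q)<5: continue
            z=np.percentile(q[:,2],97)
            t=q[(q[:,2]>118)&(q[:,2]<136)] if z>115 else q[q[:,2]>z-7]
            c=cv2.minEnclosingCircle(t[:,:2].astype(np.float32)) if len(t)>2 else (0,0)
            print(n,m,round(d["score"],2),"top",round(z,1),"circ",np.round(c[0],1),round(c[1],1))
E
python3 chk.py tube_capped reservoir vial_empty vial_full vial_small; python3 -c "
from h import *
delta(553,62,200,94.5)
for n in ['scene','side']:
    p=snap(n);Q=cloud(p);F=Q.reshape(-1,3);F=F[(F[:,2]>23)&(F[:,2]<29)&(F[:,0]>400)&(F[:,0]<560)&(F[:,1]>130)&(F[:,1]<230)];print(cv2.minAreaRect(F[:,:2].astype(np.float32)))"
```

```text
side tube_capped 0.76 top 131.9 circ [627.5 -65.1] 10.0
side reservoir 0.78 top 145.9 circ [385.4 320.5] 12.9
side vial_empty 0.81 top 61.2 circ [555.4  62.8] 11.5
side vial_small 0.54 top 52.9 circ [504.8 183.5] 9.3
scene tube_capped 0.94 top 131.7 circ [623.9 -67.9] 10.1
scene reservoir 0.81 top 146.0 circ [382.5 316.2] 12.5
scene vial_empty 0.69 top 61.8 circ [553.   60.5] 12.4
scene vial_full 0.84 top 91.1 circ [ 554.8 -213.1] 11.8
scene vial_small 0.51 top 53.3 circ [502.  182.3] 9.2
wrist reservoir 0.94 top 150.9 circ [385.6 319.4] 13.3
wrist vial_small 0.7 top 51.3 circ [503.9 185. ] 8.1
pos [382.8 326.9 266.6] yaw 37.5 turn(5deg) [  0.   -0.  -11.4] shift [-148.9 -277.5   66.6] dist 321.8
((477.4864501953125, 180.73190307617188), (97.90747833251953, 48.664676666259766), 5.064794540405273)
((479.8086853027344, 182.58966064453125), (97.28840637207031, 47.636016845703125), 5.783192157745361)
```

servo_tool:
  plan:
    - [[-0.5, 0, 0, 0, 0, 0, -1], [-0.5, 0, 0, 0, 0, 0, -1], [-0.5, 0, 0, 0, 0, 0, -1], [-0.5, 0, 0, 0, 0, 0, -1], [-0.5, 0, 0, 0, 0, 0, -1], [-0.5, 0, 0, 0, 0, 0, -1], [-0.5, 0, 0, 0, 0, 0, -1], [-0.5, 0, 0, 0, 0, 0, -1], [-0.5, 0, 0, 0, 0, 0, -1], [-0.5, 0, 0, 0, 0, 0, -1]]

```text
clock: 19.6
position: [382.8, 326.9, 266.6]
ee_rot: [0.0, 0.02, 1.0, 0.0]
contact_force: [-0.8, 0.8, 0.5]
grip_width: 65.2
gripper_force: 0.0
```

servo_tool:
  plan:
    - [[-0.5, -7, -14, 0, 0, 0, -1], [-0.5, -14, -28, 0, 0, 0, -0.5], [-0.5, -18, -34, 0, 0, 0, 0], [-0.5, -18, -34, 5, 0, 0, 0], [-0.5, -18, -34, 10, 0, 0, 0], [-0.5, -18, -34, 10, 0, 0, 0], [-0.5, -18, -34, 10, 0, 0, 0], [-0.5, -18, -32, 10, 0, 0, 0], [-0.5, -14, -22, 10, 0, 0, 0], [-0.5, -6, -10, 5, 0, 0, 0]]

```text
clock: 20.43
position: [553.9, 59.0, 205.6]
ee_rot: [0.0, -0.041, 0.999, -0.001]
contact_force: [-0.6, 0.2, -0.1]
grip_width: 65.3
gripper_force: 0.0
```

servo_tool:
  plan:
    - [[-0.5, 0, 0, 0, 0, 0, 0], [-0.5, 0, 0, 0, 0, 0, 0]]

```text
clock: 20.6
position: [551.9, 64.0, 206.3]
ee_rot: [-0.001, -0.044, 0.999, 0.0]
contact_force: [-0.2, -0.1, -0.2]
grip_width: 65.4
gripper_force: 0.0
```

```bash
python3 chk.py vial_empty vial_small; python3 ring.py 553.5 62 23 29 27; python3 -c "
from h import *
delta(554.5,62,101,95)
p=snap('wrist');F=cloud(p).reshape(-1,3);F=F[(F[:,2]>23)&(F[:,2]<29)&(F[:,0]>400)&(F[:,0]<530)&(F[:,1]>130)&(F[:,1]<230)];print(len(F),cv2.minAreaRect(F[:,:2].astype(np.float32)))"
```

```text
side vial_empty 0.52 top 61.2 circ [555.7  62.8] 11.1
side vial_small 0.52 top 52.7 circ [505.  184.2] 8.9
scene vial_empty 0.88 top 61.1 circ [553.1  59.6] 12.1
scene vial_small 0.57 top 52.2 circ [502.5 181.7] 8.8
wrist vial_empty 0.65 top 61.2 circ [555.5  61.1] 10.9
wrist vial_small 0.93 top 52.9 circ [504.5 182.5] 9.2
scene 97 [552.5  60.5] 24.4
side 105 [554.5  63.1] 25.1
wrist 848 [555.7  61.5] 24.3
pos [552.3  63.5 206.6] yaw 95.0 turn(5deg) [0. 0. 0.] shift [ -2.1  -1.7 105.6] dist 105.7
2252 ((479.7628479003906, 181.03460693359375), (98.7777328491211, 48.41412353515625), 3.620245933532715)
```

servo_tool:
  plan:
    - [[-0.5, -2.9, -1.6, 20, 0, 0, 0], [-0.5, 0, 0, 25, 0, 0, 0], [-0.5, 0, 0, 25, 0, 0, 0], [-0.5, 0, 0, 20, 0, 0, 0], [-0.4, 0, 0, 15.6, 0, 0, 0], [0, 0, 0, 0, 0, 0, 0], [0.4, 0, 0, 0, 0, 0, 0], [1, 0, 0, 0, 0, 0, 0], [1, 0, 0, 0, 0, 0, 0], [1, 0, 0, 0, 0, 0, 0]]
  grip_force: 12

```text
clock: 22.08
position: [556.1, 62.1, 102.2]
ee_rot: [0.001, -0.044, 0.999, 0.0]
contact_force: [-0.8, 0.6, -0.6]
grip_width: 35.4
gripper_force: 0.0
```

servo_tool:
  plan:
    - [[1, 0, 0, 0, 0, 0, 0], [1, 0, 0, 0, 0, 0, 0], [1, 0, 0, -5, 0, 0, 0], [1, 0, 0, -10, 0, 0, 0], [1, 0, 0, -15, 0, 0, 0], [1, 0, 0, -15, 0, 0, 0], [1, 0, 0, -10, 0, 0, 0], [1, 0, 0, -5, 0, 0, 0], [1, 0, 0, 0, 0, 0, 0]]

```text
clock: 22.83
position: [556.1, 62.1, 162.5]
ee_rot: [0.001, -0.044, 0.999, 0.0]
contact_force: [0.1, -0.2, -0.6]
grip_width: 24.1
gripper_force: 12.0
```

```bash
python3 -c "
from h import *
delta(453.9,179.3,160,94.5)"; python3 chk.py vial_empty
```

```text
pos [556.1  62.1 162.5] yaw 95.0 turn(5deg) [0.01 0.03 0.1 ] shift [ 92.6 124.8   2.5] dist 155.5
side vial_empty 0.47 top 83.0 circ [555.7  72.3] 7.4
scene vial_empty 0.77 top 120.0 circ [550.7  62.2] 9.4
wrist vial_empty 0.58 top 119.4 circ [553.4  61.8] 10.5
```

servo_tool:
  plan:
    - [[1, 8, 11, 0, 0, 0, 0], [1, 17, 23, 0, 0, 0, 0], [1, 20, 27, 0, 0, 0, 0], [1, 20, 27, 0, 0, 0, 0], [1, 17, 23, 0, 0, 0, 0], [1, 10.6, 13.8, 0, 0, 0, 0], [1, 0, 0, 0, 0, 0, 0], [1, 0, 0, 0, 0, 0, 0]]

```text
clock: 23.8
position: [451.1, 179.3, 160.8]
ee_rot: [-0.0, -0.045, 0.999, 0.0]
contact_force: [0.9, -0.7, -0.2]
grip_width: 23.8
gripper_force: 12.0
```

```bash
python3 -c "
from h import *
delta(453.9,179.3,102,94.5)
for n in ['wrist','side']:
    p=snap(n);save(p,'t_'+n+'.png');F=cloud(p).reshape(-1,3);F=F[(F[:,2]>23)&(F[:,2]<28.5)&(F[:,0]>400)&(F[:,0]<540)&(F[:,1]>130)&(F[:,1]<230)];print(len(F),cv2.minAreaRect(F[:,:2].astype(np.float32)))"
```

```text
pos [451.1 179.3 160.8] yaw 95.2 turn(5deg) [ 0.   -0.01  0.14] shift [-2.7 -0.3 58.8] dist 58.9
923 ((451.0062255859375, 178.74749755859375), (41.56650161743164, 47.75303268432617), 7.689840793609619)
259 ((479.6340637207031, 181.86968994140625), (97.34724426269531, 47.291015625), 4.097404479980469)
```

View pics/t_wrist.png

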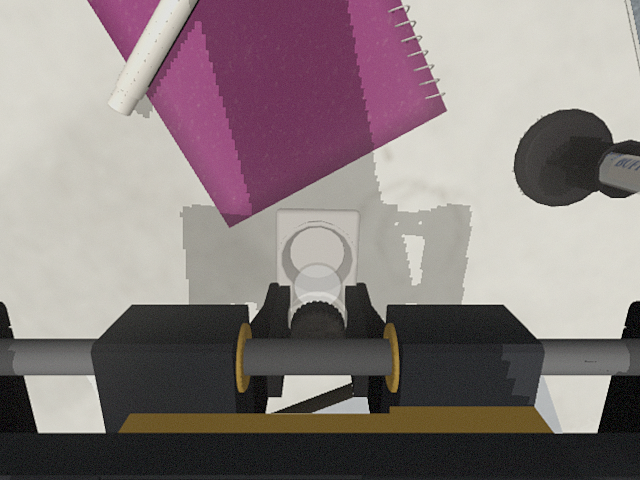

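servo_tool:
  plan:
    - [[1, -2.7, -0.2, 10, 0, 0, 0], [1, 0, 0, 15, 0, 0, 0], [1, 0, 0, 14, 0, 0, 0], [1, 0, 0, 9, 0, 0, 0], [1, 0, 0, 5, 0, 0, 0], [1, 0, 0, 3, 0, 0, 0], [1, 0, 0, 0, 0, 0, 0]]

```text
clock: 24.48
position: [455.0, 177.8, 104.3]
ee_rot: [-0.0, -0.043, 0.999, -0.0]
contact_force: [0.4, 0.5, 0.1]
grip_width: 24.1
gripper_force: 12.0
```

servo_tool:
  plan:
    - [[1, 0, 0, 1, 0, 0, 0], [1, 0, 0, 0.6, 0, 0, 0], [1, 0, 0, 0, 0, 0, 0]]

```text
clock: 24.73
position: [455.2, 178.4, 103.7]
ee_rot: [0.0, -0.044, 0.999, 0.0]
contact_force: [-0.8, -0.5, -0.5]
grip_width: 24.2
gripper_force: 12.0
```

servo_tool:
  plan:
    - [[1, 0, 0, 0.6, 0, 0, 0], [1, 0, 0, 0.6, 0, 0, 0], [1, 0, 0, 0, 0, 0, 0]]

```text
clock: 24.98
position: [454.9, 178.4, 102.2]
ee_rot: [0.0, -0.044, 0.999, 0.0]
contact_force: [0.2, -0.3, 0.1]
grip_width: 24.3
gripper_force: 12.0
```

servo_tool:
  plan:
    - [[1, 0, 0, 0.6, 0, 0, 0], [1, 0, 0, 0.4, 0, 0, 0], [1, 0, 0, 0, 0, 0, 0]]

```text
clock: 25.23
position: [455.1, 178.4, 101.6]
ee_rot: [0.0, -0.044, 0.999, 0.0]
contact_force: [-0.8, -0.5, 4.4]
grip_width: 24.6
gripper_force: 12.0
```

servo_tool:
  plan:
    - [[0.35, 0, 0, 0, 0, 0, 0], [0.2, 0, 0, 0, 0, 0, 0], [0, 0, 0, 0, 0, 0, 0], [0, 0, 0, 0, 0, 0, 0], [0, 0, 0, -10, 0, 0, 0], [0, 0, 0, -20, 0, 0, 0], [0, 0, 0, -30, 0, 0, 0], [0, 0, 0, -30, 0, 0, 0], [0, 0, 0, -15, 0, 0, 0], [0, 0, 0, 0, 0, 0, 0]]

```text
clock: 26.07
position: [456.9, 179.0, 210.3]
ee_rot: [0.004, -0.044, 0.999, 0.002]
contact_force: [0.0, -0.5, 0.1]
grip_width: 43.7
gripper_force: 0.0
```

```bash
python3 chk.py vial_empty vial_small vial_full; python3 -c "
from h import *
delta(558,-212.5,215,127.9);print(sense()['joints'])"
```

```text
side vial_empty 0.73 top 61.4 circ [455.5 180.1] 10.3
side vial_small 0.61 top 53.1 circ [504.8 184. ] 8.8
side vial_full 0.7 top 91.0 circ [ 559.4 -210.3] 12.2
scene vial_empty 0.67 top 61.7 circ [451.7 177.8] 11.9
scene vial_small 0.57 top 53.2 circ [501.4 180.8] 9.5
scene vial_full 0.66 top 91.1 circ [ 555.3 -213.8] 11.9
wrist vial_empty 0.85 top 61.2 circ [454.7 178.3] 10.9
wrist vial_small 0.86 top 52.8 circ [504.6 182.4] 8.8
pos [454.9 178.2 205.8] yaw 95.0 turn(5deg) [-0.   -0.01 -6.58] shift [ 158.6 -371.6   -9.2] dist 404.2
[-0.70001068  0.27269593  0.28545181  2.07191017 -0.10467335  0.81101521
  1.30579088]
```

servo_tool:
  plan:
    - [[0, 0, 0, -4, 0, 0, 1], [0, 0, 0, -4, 0, 0, 1], [0, 0, 0, 0, 0, 0, 1], [0, 0, 0, 0, 0, 0, 1], [0, 0, 0, 0, 0, 0, 1], [0, 0, 0, 0, 0, 0, 1], [0, 0, 0, 0, 0, 0, 1], [0, 0, 0, 0, 0, 0, 1], [0, 0, 0, 0, 0, 0, 1], [0, 0, 0, 0, 0, 0, 1]]

```text
clock: 27.5
position: [454.9, 178.2, 214.0]
ee_rot: [-0.0, 0.385, 0.923, -0.0]
contact_force: [0.6, 0.2, -0.1]
grip_width: 43.3
gripper_force: 0.0
```

servo_tool:
  plan:
    - [[0, 0, 0, 0, 0, 0, 1], [0, 0, 0, 0, 0, 0, 1], [0, 0, 0, 0, 0, 0, 1], [0, 0, 0, 0, 0, 0, 1], [0, 0, 0, 0, 0, 0, 1], [0, 0, 0, 0, 0, 0, 1], [0, 0, 0, 0, 0, 0, 1], [0, 0, 0, 0, 0, 0, 1], [0, 0, 0, 0, 0, 0, 1], [0, 0, 0, 0, 0, 0, 1]]

```text
clock: 28.33
position: [454.9, 178.3, 214.0]
ee_rot: [-0.0, 0.739, 0.674, -0.0]
contact_force: [-0.0, -0.7, -0.4]
grip_width: 43.1
gripper_force: 0.0
```

servo_tool:
  plan:
    - [[0, 0, 0, 0, 0, 0, 1], [0, 0, 0, 0, 0, 0, 1], [0, 0, 0, 0, 0, 0, 1], [0, 0, 0, 0, 0, 0, 1], [0, 0, 0, 0, 0, 0, 1], [0, 0, 0, 0, 0, 0, 1], [0, 0, 0, 0, 0, 0, 1], [0, 0, 0, 0, 0, 0, 1], [0, 0, 0, 0, 0, 0, 1], [0, 0, 0, 0, 0, 0, 0.4]]

```text
clock: 29.17
position: [454.9, 178.3, 214.0]
ee_rot: [0.0, 0.946, 0.324, -0.0]
contact_force: [0.6, -0.0, -0.5]
grip_width: 43.7
gripper_force: 0.0
```

```bash
python3 -c "
from h import *
delta(558,-212.5,215,127.9);print(sense()['joints'])"
```

```text
pos [454.9 178.3 214. ] yaw -52.2 turn(5deg) [ 0.    0.   -0.02] shift [-158.7  371.7   -1. ] dist 404.2
[-1.1451243   0.33532354  0.84475746  2.08541754 -0.33140061  0.85679802
 -1.01805254]
```

servo_tool:
  plan:
    - [[0, -8, 18, 0, 0, 0, 0], [0, -12, 29, 0, 0, 0, 0], [0, -14, 33, 0, 0, 0, 0], [0, -14, 33, 0, 0, 0, 0], [0, -14, 33, 0, 0, 0, 0], [0, -14, 33, 0, 0, 0, 0], [0, -14, 33, 0, 0, 0, 0], [0, -14, 33, 0, 0, 0, 0], [0, -14, 33, 0, 0, 0, 0], [0, -14, 33, 0, 0, 0, 0]]

```text
clock: 30.0
position: [542.7, -149.6, 213.9]
ee_rot: [-0.0, 0.945, 0.326, -0.0]
contact_force: [0.4, 0.0, 1.0]
grip_width: 43.6
gripper_force: 0.0
```

servo_tool:
  plan:
    - [[0, -13, 30, 0, 0, 0, 0], [0, -9, 20, 0, 0, 0, 0], [0, -4.7, 10.7, 0, 0, 0, 0], [0, 0, 0, 0, 0, 0, 0], [0, 0, 0, 0, 0, 0, 0]]

```text
clock: 30.42
position: [558.6, -211.6, 213.7]
ee_rot: [-0.001, 0.946, 0.326, -0.0]
contact_force: [-0.3, 0.8, -0.8]
grip_width: 43.3
gripper_force: 0.0
```

```bash
python3 chk.py vial_full tube_capped; python3 - <<'E'
from h import *
delta(558,-212.5,130,127.9)
p=snap("wrist"); save(p,"w6.png"); F=cloud(p).reshape(-1,3); f=F[(F[:,2]>84)&(F[:,2]<89.5)&(np.hypot(F[:,0]-558,F[:,1]+212)<75)]
r=cv2.minAreaRect(f[:,:2].astype(np.float32));print(r)
ax=np.array([np.cos(np.radians(37.9)),np.sin(np.radians(37.9))]); s=(f[:,:2]-[558,-212.5])@ax; print(np.histogram(s,bins=np.arange(-30,31,3)))
E
```

```text
side vial_full 0.48 top 91.5 circ [ 558.8 -198.8] 21.7
side tube_capped 0.83 top 131.8 circ [626.7 -64.6] 9.0
scene vial_full 0.54 top 91.6 circ [ 546.4 -214.2] 19.0
scene tube_capped 0.47 top 125.8 circ [617.2 -66. ] 3.4
wrist vial_full 0.87 top 91.1 circ [ 558.4 -213.2] 11.0
wrist tube_capped 0.7 top 95.4 circ [623.6 -75.3] 5.4
pos [ 558.9 -211.6  214.2] yaw -51.9 turn(5deg) [-0.   -0.    0.03] shift [-1.2  0.1 84.2] dist 84.2
((558.2036743164062, -212.93429565429688), (48.41967010498047, 102.3536376953125), 37.95098876953125)
(array([   0,   18,  417,  546,    0,    0,   10,   23,   24,   27,   36,
         47,   51,   64,    0,    0,  486, 1032,    4,    0]), array([-30, -27, -24, -21, -18, -15, -12,  -9,  -6,  -3,   0,   3,   6,
         9,  12,  15,  18,  21,  24,  27,  30]))
```

View pics/w6.png

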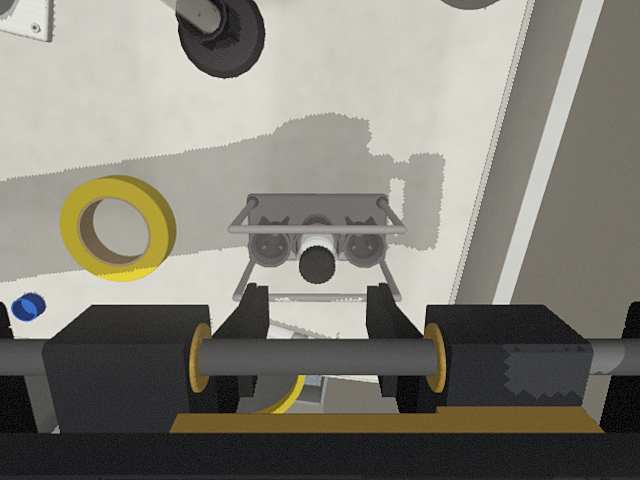

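servo_tool:
  plan:
    - [[0, -1.3, 0.5, 15, 0, 0, 0], [0, 0, 0, 20, 0, 0, 0], [0, 0, 0, 20, 0, 0, 0], [0, 0, 0, 15, 0, 0, 0], [0, 0, 0, 9, 0, 0, 0], [0, 0, 0, 5.2, 0, 0, 0], [0.1, 0, 0, 0, 0, 0, 0], [0.3, 0, 0, 0, 0, 0, 0], [0.6, 0, 0, 0, 0, 0, 0], [1, 0, 0, 0, 0, 0, 0]]
  grip_force: 15

```text
clock: 31.75
position: [558.6, -213.8, 130.8]
ee_rot: [0.0, 0.946, 0.326, 0.001]
contact_force: [0.5, 0.3, 0.8]
grip_width: 26.9
gripper_force: 0.1
```

servo_tool:
  plan:
    - [[1, 0, 0, 0, 0, 0, 0], [1, 0, 0, 0, 0, 0, 0], [1, 0, 0, 0, 0, 0, 0]]

```text
clock: 32.0
position: [558.5, -213.7, 130.7]
ee_rot: [0.0, 0.946, 0.326, 0.001]
contact_force: [-0.7, 0.5, 4.9]
grip_width: 24.0
gripper_force: 15.0
```

servo_tool:
  plan:
    - [[1, 0, 0, -4, 0, 0, 0], [1, 0, 0, -8, 0, 0, 0], [1, 0, 0, -12, 0, 0, 0], [1, 0, 0, -15, 0, 0, 0], [1, 0, 0, -15, 0, 0, 0], [1, 0, 0, -13, 0, 0, 0], [1, 0, 0, -8, 0, 0, 0], [1, 0, 0, -5, 0, 0, 0], [1, 0, 0, 0, 0, 0, 0]]

```text
clock: 32.75
position: [558.5, -213.7, 211.1]
ee_rot: [0.0, 0.945, 0.326, 0.001]
contact_force: [-0.1, 0.4, -0.1]
grip_width: 24.1
gripper_force: 15.0
```

```bash
python3 -c "
from h import *
delta(555.3,61.7,210,127.9)"; python3 tip.py vial_full
```

```text
pos [ 558.5 -213.7  211.1] yaw -52.0 turn(5deg) [ 0.02 -0.02  0.02] shift [ 166.6 -219.2    1.1] dist 275.4
scene 0.72 408 zmin/max rel grasp [-37.4  11.5]
   -40 110 [-12.   -5.1]
   -20 143 [-11.7  -5.6]
   0 153 [-6.6 -2.8]
side 0.72 148 zmin/max rel grasp [-38.3   9.1]
   -40 64 [ 2.3 11.5]
   -20 55 [ 4.9 10.5]
   0 29 [4.5 7.8]
```

servo_tool:
  plan:
    - [[1, 8, -10, 0, 0, 0, 0], [1, 15, -20, 0, 0, 0, 0], [1, 20, -27, 0, 0, 0, 0], [1, 22, -29, 0, 0, 0, 0], [1, 22, -29, 0, 0, 0, 0], [1, 22, -29, 0, 0, 0, 0], [1, 22, -29, 0, 0, 0, 0], [1, 18, -24, 0, 0, 0, 0], [1, 12, -15, 0, 0, 0, 0], [1, 5.6, -7.2, 0, 0, 0, 0]]

```text
clock: 33.78
position: [553.9, 65.8, 208.9]
ee_rot: [-0.001, 0.945, 0.328, -0.001]
contact_force: [-0.8, -0.6, -1.3]
grip_width: 24.1
gripper_force: 15.0
```

servo_tool:
  plan:
    - [[1, 0, 0, 10, 0, 0, 0], [1, 0, 0, 15, 0, 0, 0], [1, 0, 0, 15, 0, 0, 0], [1, 0, 0, 10, 0, 0, 0], [1, 0, 0, 0, 0, 0, 0], [1, 0, 0, 0, 0, 0, 0]]

```text
clock: 34.28
position: [554.1, 60.1, 159.4]
ee_rot: [0.0, 0.946, 0.324, -0.001]
contact_force: [-0.3, -0.9, -0.2]
grip_width: 24.1
gripper_force: 15.0
```

```bash
python3 -c "
from h import *
delta(555.3,61.7,101,127.9)
save(snap('wrist'),'w7.png')"; python3 ring.py 555 62 23 28.5 27; python3 tip.py vial_full
```

```text
pos [554.1  60.1 159.4] yaw -52.1 turn(5deg) [ 0.    0.02 -0.01] shift [ 1.9 -0.5 58.4] dist 58.4
scene 92 [553.4  61.1] 24.5
side 99 [556.5  62. ] 25.6
wrist 944 [556.5  61.1] 24.2
scene 0.63 325 zmin/max rel grasp [-36.1  12.7]
   -40 82 [-10.3  -8.1]
   -20 122 [-10.1  -8.2]
   0 121 [-4.4 -2.5]
side 0.63 153 zmin/max rel grasp [-36.9  11.4]
   -40 59 [ 2.6 10.8]
   -20 61 [ 5.8 10. ]
   0 33 [5.1 8. ]
```

View pics/w7.png

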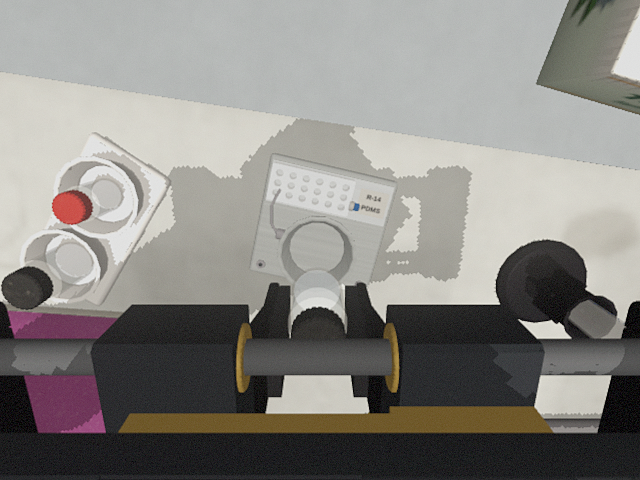

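servo_tool:
  plan:
    - [[1, 2.1, 0, 8, 0, 0, 0], [1, 0, 0, 14, 0, 0, 0], [1, 0, 0, 14, 0, 0, 0], [1, 0, 0, 10, 0, 0, 0], [1, 0, 0, 6, 0, 0, 0], [1, 0, 0, 3, 0, 0, 0], [1, 0, 0, 1.5, 0, 0, 0], [1, 0, 0, 0, 0, 0, 0]]

```text
clock: 35.35
position: [556.1, 62.9, 103.3]
ee_rot: [0.0, 0.946, 0.326, -0.0]
contact_force: [0.2, -0.6, -0.6]
grip_width: 24.2
gripper_force: 15.0
```

servo_tool:
  plan:
    - [[1, 0, 0, 0.5, 0, 0, 0], [1, 0, 0, 0, 0, 0, 0]]

```text
clock: 35.52
position: [556.3, 63.1, 103.3]
ee_rot: [-0.0, 0.946, 0.326, 0.0]
contact_force: [0.2, 0.1, -0.9]
grip_width: 23.9
gripper_force: 15.0
```

servo_tool:
  plan:
    - [[1, 0, 0, 0.7, 0, 0, 0], [1, 0, 0, 0.7, 0, 0, 0], [1, 0, 0, 0, 0, 0, 0]]

```text
clock: 35.77
position: [556.0, 63.2, 101.6]
ee_rot: [-0.0, 0.945, 0.326, 0.0]
contact_force: [-0.4, 0.8, -0.2]
grip_width: 24.0
gripper_force: 15.0
```

servo_tool:
  plan:
    - [[1, 0, 0, 0.6, 0, 0, 0], [1, 0, 0, 0.5, 0, 0, 0], [1, 0, 0, 0, 0, 0, 0]]

```text
clock: 36.02
position: [556.1, 63.1, 100.7]
ee_rot: [-0.0, 0.946, 0.326, 0.0]
contact_force: [-0.3, 0.0, 2.7]
grip_width: 24.1
gripper_force: 15.0
```

Contact at 2.7 N: release, rise and check.

servo_tool:
  plan:
    - [[0.35, 0, 0, 0, 0, 0, 0], [0.2, 0, 0, 0, 0, 0, 0], [0, 0, 0, 0, 0, 0, 0], [0, 0, 0, 0, 0, 0, 0], [0, 0, 0, -10, 0, 0, 0], [0, 0, 0, -20, 0, 0, 0], [0, 0, 0, -35, 0, 0, 0], [0, 0, 0, -38, 0, 0, 0], [0, 0, 0, -38, 0, 0, 0], [-0.4, 0, 0, -20, 0, 0, 0]]

```text
clock: 36.85
position: [557.5, 62.2, 266.2]
ee_rot: [0.0, 0.946, 0.325, 0.003]
contact_force: [0.3, -0.2, 0.3]
grip_width: 46.1
gripper_force: 0.0
```

```bash
python3 chk.py vial_full tube_capped reservoir; python3 ring.py 555 62 23 28.5 27; python3 -c "
from h import *
delta(626.5,-66.5,262,37.5)"
```

```text
side vial_full 0.82 top 61.1 circ [556.4  63.9] 11.2
side tube_capped 0.64 top 132.3 circ [627.  -65.5] 9.7
side reservoir 0.91 top 147.5 circ [386.4 320.7] 13.2
scene vial_full 0.66 top 61.4 circ [552.8  60.9] 10.7
scene tube_capped 0.56 top 131.9 circ [625.2 -69. ] 11.1
scene reservoir 0.9 top 145.1 circ [382.9 317.7] 13.5
wrist tube_capped 0.86 top 132.2 circ [627.8 -66.2] 9.2
scene 89 [553.4  60.4] 24.9
side 103 [555.2  62.6] 24.7
wrist 672 [556.3  61.1] 24.1
pos [556.   63.  261.2] yaw -52.0 turn(5deg) [-1.00e-02  0.00e+00 -1.79e+01] shift [-145.7  -22.9   -0.8] dist 147.4
```

servo_tool:
  plan:
    - [[-0.5, 0, 0, 0, 0, 0, -1], [-0.5, 0, 0, 0, 0, 0, -1], [-0.5, 0, 0, 0, 0, 0, -1], [-0.5, 0, 0, 0, 0, 0, -1], [-0.5, 0, 0, 0, 0, 0, -1], [-0.5, 0, 0, 0, 0, 0, -1], [-0.5, 0, 0, 0, 0, 0, -1], [-0.5, 0, 0, 0, 0, 0, -1], [-0.5, 0, 0, 0, 0, 0, -1], [-0.5, 0, 0, 0, 0, 0, -1]]

```text
clock: 38.43
position: [556.0, 63.0, 261.4]
ee_rot: [-0.0, 0.718, 0.696, -0.0]
contact_force: [0.4, 0.6, 0.2]
grip_width: 65.2
gripper_force: 0.0
```

servo_tool:
  plan:
    - [[-0.5, 0, 0, 0, 0, 0, -1], [-0.5, 0, 0, 0, 0, 0, -1], [-0.5, 0, 0, 0, 0, 0, -1], [-0.5, 0, 0, 0, 0, 0, -1], [-0.5, 0, 0, 0, 0, 0, -1], [-0.5, 0, 0, 0, 0, 0, -1], [-0.5, 0, 0, 0, 0, 0, -1], [-0.5, 0, 0, 0, 0, 0, -0.9]]

```text
clock: 39.1
position: [556.0, 62.9, 261.4]
ee_rot: [-0.0, 0.44, 0.898, -0.0]
contact_force: [0.3, -1.1, 0.4]
grip_width: 65.1
gripper_force: 0.0
```

servo_tool:
  plan:
    - [[-0.5, -15, -2.5, 0, 0, 0, 0], [-0.5, -30, -5, 0, 0, 0, 0], [-0.5, -35, -5.4, 0, 0, 0, 0], [-0.5, -35, -5, 0, 0, 0, 0], [-0.5, -20, -3, 0, 0, 0, 0], [-0.5, -10.7, -2, 0, 0, 0, 0], [-0.5, 0, 0, 0, 0, 0, 0], [-0.5, 0, 0, 0, 0, 0, 0]]

```text
clock: 39.77
position: [626.2, -65.8, 261.0]
ee_rot: [-0.001, 0.442, 0.897, 0.0]
contact_force: [0.0, 0.2, -0.2]
grip_width: 65.6
gripper_force: 0.0
```

```bash
python3 chk.py tube_capped;  python3 -c "
from h import *
delta(626.5,-66.5,176,37.5)"
```

```text
side tube_capped 0.75 top 132.1 circ [627.2 -64.4] 9.5
scene tube_capped 0.64 top 132.1 circ [624.4 -68.2] 10.3
wrist tube_capped 0.74 top 132.6 circ [627.2 -66.9] 9.4
pos [626.3 -65.  261.5] yaw 37.6 turn(5deg) [ 0.   -0.01  0.03] shift [-1.3 -0.8 85.5] dist 85.5
```

servo_tool:
  plan:
    - [[-0.5, -1.3, -0.5, 15, 0, 0, 0], [-0.5, 0, 0, 20, 0, 0, 0], [-0.5, 0, 0, 20, 0, 0, 0], [-0.5, 0, 0, 15, 0, 0, 0], [-0.5, 0, 0, 10, 0, 0, 0], [-0.4, 0, 0, 5.5, 0, 0, 0], [0.2, 0, 0, 0, 0, 0, 0], [1, 0, 0, 0, 0, 0, 0], [1, 0, 0, 0, 0, 0, 0], [1, 0, 0, 0, 0, 0, 0]]

```text
clock: 40.9
position: [627.6, -67.9, 177.0]
ee_rot: [0.001, 0.442, 0.897, 0.0]
contact_force: [-0.1, -0.3, -0.3]
grip_width: 42.0
gripper_force: 0.0
```

servo_tool:
  plan:
    - [[1, 0, 0, 0, 0, 0, 0], [1, 0, 0, 0, 0, 0, 0], [1, 0, 0, 0, 0, 0, 0], [1, 0, 0, 0, 0, 0, 0]]

```text
clock: 41.23
position: [626.9, -67.9, 176.1]
ee_rot: [-0.0, 0.442, 0.897, -0.0]
contact_force: [-1.3, -0.6, 0.5]
grip_width: 18.3
gripper_force: 14.9
```

servo_tool:
  plan:
    - [[1, 0, 0, -4, 0, 0, 0], [1, 0, 0, -8, 0, 0, 0], [1, 0, 0, -12, 0, 0, 0], [1, 0, 0, -15, 0, 0, 0], [1, 0, 0, -15, 0, 0, 0], [1, 0, 0, -15, 0, 0, 0], [1, 0, 0, -15, 0, 0, 0], [1, 0, 0, -11, 0, 0, 0], [1, 0, 0, -5, 0, 0, 0], [1, 0, 0, 0, 0, 0, 0]]

```text
clock: 42.07
position: [627.6, -68.0, 277.8]
ee_rot: [0.001, 0.442, 0.897, 0.001]
contact_force: [0.0, -0.2, -0.8]
grip_width: 17.9
gripper_force: 14.8
```

```bash
python3 tip.py tube_capped; python3 -c "
from h import *
delta(577.8,-238,275,37.9)"
```

```text
scene 0.73 321 zmin/max rel grasp [-111.6  -28.1]
   -120 22 [ -2.9 -10.4]
   -100 71 [ -6.  -10.7]
   -80 86 [-7.  -9.1]
   -60 86 [-6.8 -7.8]
   -40 56 [-7.5 -6.6]
side 0.57 361 zmin/max rel grasp [-109.3    4.9]
   -120 17 [ 0.3 -4.1]
   -100 60 [-1.2  0.4]
   -80 70 [-1.   2.5]
   -60 68 [-0.6  3.9]
   -40 63 [-2.6  6. ]
   -20 50 [-4.   7.7]
   0 33 [-3.5  5.4]
pos [626.5 -67.6 274.9] yaw 37.5 turn(5deg) [-0.02 -0.01 -0.08] shift [-1.046e+02 -1.431e+02 -1.000e-01] dist 177.2
```

servo_tool:
  plan:
    - [[1, -10, -14, 0, 0, 0, 0], [1, -19, -26, 0, 0, 0, 0], [1, -20, -28, 0, 0, 0, 0], [1, -20, -28, 0, 0, 0, 0], [1, -19, -27, 0, 0, 0, 0], [1, -11, -14.8, 0, 0, 0, 0], [1, 0, 0, 0, 0, 0, 0], [1, 0, 0, 0, 0, 0, 0], [1, 0, 0, 0, 0, 0, 0]]

```text
clock: 43.02
position: [578.2, -229.0, 275.1]
ee_rot: [-0.001, 0.442, 0.897, 0.0]
contact_force: [0.3, 0.8, 0.2]
grip_width: 18.0
gripper_force: 14.8
```

```bash
python3 tip.py tube_capped; python3 - <<'E'
from h import *
delta(577.8,-230,200,37.9)
a=snap("scene")["img"][235:325,430:510]; b=snap("side")["img"][100:190,255:315]
f=lambda i,s:cv2.resize(i[:,:,::-1],s,interpolation=cv2.INTER_CUBIC)
cv2.imwrite("pics/c8.png",np.hstack([f(a,(400,450)),f(b,(300,450))]))
E
```

```text
scene 0.83 259 zmin/max rel grasp [-104.6  -41.8]
   -120 9 [-5.5 -8.9]
   -100 62 [-7.2 -9.1]
   -80 96 [-7.5 -8.5]
   -60 90 [-7.8 -6.4]
side 0.77 304 zmin/max rel grasp [-105.5    6.9]
   -120 10 [ 0.7 -3.5]
   -100 45 [1.7 0.3]
   -80 56 [1.  2.6]
   -60 65 [0.6 3.5]
   -40 58 [-0.5  6. ]
   -20 46 [-1.8  8.4]
   0 24 [-2.2  8.7]
pos [ 578.5 -228.6  275.6] yaw 37.7 turn(5deg) [ 0.   -0.01 -0.05] shift [-0.7 -1.4 75.6] dist 75.6
```

View pics/c8.png

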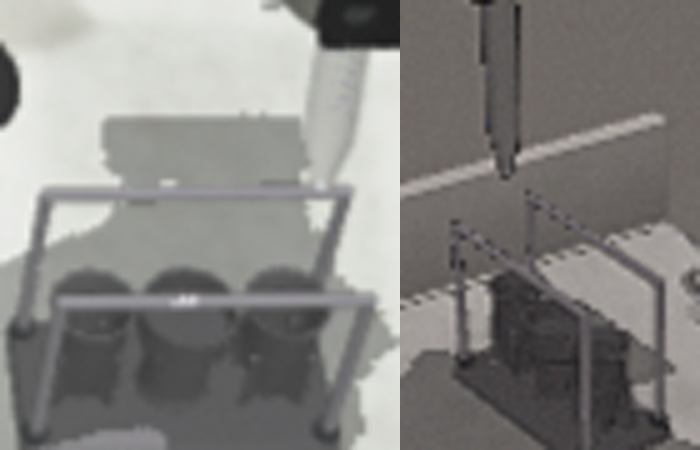

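servo_tool:
  plan:
    - [[1, 0.6, -2, 10, 0, 0, 0], [1, 0, 0, 14, 0, 0, 0], [1, 0, 0, 14, 0, 0, 0], [1, 0, 0, 14, 0, 0, 0], [1, 0, 0, 12, 0, 0, 0], [1, 0, 0, 8, 0, 0, 0], [1, 0, 0, 4, 0, 0, 0], [1, 0, 0, 0, 0, 0, 0]]

```text
clock: 43.98
position: [575.6, -230.8, 198.9]
ee_rot: [-0.001, 0.442, 0.897, -0.0]
contact_force: [-0.1, -0.5, -0.6]
grip_width: 17.7
gripper_force: 14.8
```

```bash
python3 tip.py tube_capped; python3 -c "
from h import *
delta(577.8,-230,177,37.9); print(sense()['contact_force'],sense()['torque'])"
```

```text
pos [ 576.2 -231.2  200.2] yaw 37.5 turn(5deg) [ 0.    0.01 -0.08] shift [-0.   2.  23.2] dist 23.3
[-0.54561932  0.17796641 -0.06375146] [-0.02692324 -0.01695301 -0.00481536]Traceback (most recent call last):
  File "tip.py", line 9, in <module>
    rel=q-gp; print(n,round(d["score"],2),len(q),"zmin/max rel grasp",np.round(np.percentile(rel[:,2],[1,99]),1))
                                                                               ~~~~~~~~~~~~~^^^^^^^^^^^^^^^^^
    return _quantile_unchecked(
        a, q, axis, out, overwrite_input, method, keepdims, weights)
    return _ureduce(a,
                    func=_quantile_ureduce_func,
    ...<5 lines>...
                    overwrite_input=overwrite_input,
                    method=method)
    r = func(a, **kwargs)
    result = _quantile(arr,
                       quantiles=q,
    ...<2 lines>...
                       out=out,
                       weights=wgt)
    slices_having_nans = np.isnan(arr[-1, ...])
                                  ~~~^^^^^^^^^
IndexError: index -1 is out of bounds for axis 0 with size 0
```

servo_tool:
  plan:
    - [[1, 0, 1.5, 5, 0, 0, 0], [1, 0, 0, 5, 0, 0, 0], [1, 0, 0, 4, 0, 0, 0], [1, 0, 0, 4, 0, 0, 0], [1, 0, 0, 0, 0, 0, 0]]

```text
clock: 44.5
position: [576.7, -230.0, 180.9]
ee_rot: [-0.001, 0.442, 0.897, -0.0]
contact_force: [0.5, -1.3, -0.6]
grip_width: 17.9
gripper_force: 14.8
```

servo_tool:
  plan:
    - [[1, 0, 0, 2, 0, 0, 0], [1, 0, 0, 2, 0, 0, 0], [1, 0, 0, 0, 0, 0, 0]]

```text
clock: 44.75
position: [576.9, -230.2, 177.6]
ee_rot: [-0.0, 0.442, 0.897, -0.0]
contact_force: [-1.0, -1.5, -0.5]
grip_width: 18.0
gripper_force: 14.9
```

Nearly seated. Last 1 mm, release, rise.

servo_tool:
  plan:
    - [[1, 0, 0, 1.2, 0, 0, 0], [1, 0, 0, 0, 0, 0, 0], [0.2, 0, 0, 0, 0, 0, 0], [-0.5, 0, 0, 0, 0, 0, 0], [-0.5, 0, 0, 0, 0, 0, 0], [-0.5, 0, 0, -10, 0, 0, 0], [-0.5, 0, 0, -20, 0, 0, 0], [-0.5, 0, 0, -30, 0, 0, 0], [-0.5, 0, 0, -30, 0, 0, 0], [-0.5, 0, 0, -10, 0, 0, 0]]

```text
clock: 45.58
position: [578.8, -231.2, 282.0]
ee_rot: [0.004, 0.442, 0.897, 0.001]
contact_force: [0.3, 0.9, 0.6]
grip_width: 61.5
gripper_force: 0.0
```

servo_tool:
  plan:
    - [[-0.5, 0, 0, 0, 0, 0, 0], [-0.5, 0, 0, 0, 0, 0, 0]]

```text
clock: 45.75
position: [577.1, -229.8, 276.9]
ee_rot: [0.0, 0.442, 0.897, 0.0]
contact_force: [-1.1, 0.1, -1.0]
grip_width: 64.3
gripper_force: 0.0
```

```bash
python3 chk.py tube_capped reservoir vial_full; python3 -c "
from h import *
delta(385.2,319,265,37.5)"
```

```text
side tube_capped 0.63 top 25.0 circ [556.7  78.4] 40.3
side reservoir 0.74 top 146.6 circ [386.5 321. ] 13.2
side vial_full 0.78 top 61.2 circ [554.7  64.7] 11.9
scene tube_capped 0.69 top 132.0 circ [ 575.9 -230.3] 9.7
scene reservoir 0.64 top 145.4 circ [382.6 317. ] 12.9
scene vial_full 0.62 top 61.6 circ [553.6  62.1] 11.3
wrist tube_capped 0.56 top 132.4 circ [ 579.2 -229.4] 9.4
pos [ 577.1 -230.1  276.6] yaw 37.5 turn(5deg) [-0. -0.  0.] shift [552.4 182.   11.6] dist 581.8
```

servo_tool:
  plan:
    - [[-0.5, 15, 5, 0, 0, 0, 0], [-0.5, 30, 10, 0, 0, 0, 0], [-0.5, 37, 12, 0, 0, 0, 0], [-0.5, 37, 12, 0, 0, 0, 0], [-0.5, 37, 12, 0, 0, 0, 0], [-0.5, 37, 12, 0, 0, 0, 0], [-0.5, 37, 12, 0, 0, 0, 0], [-0.5, 37, 12, 0, 0, 0, 0], [-0.5, 37, 12, 0, 0, 0, 0], [-0.5, 37, 12, 0, 0, 0, 0]]

```text
clock: 47.18
position: [456.7, 109.5, 277.1]
ee_rot: [0.0, 0.442, 0.897, 0.001]
contact_force: [0.3, -0.4, 0.0]
grip_width: 65.3
gripper_force: 0.0
```

servo_tool:
  plan:
    - [[-0.5, 37, 12, 0, 0, 0, 0], [-0.5, 37, 12, 0, 0, 0, 0], [-0.5, 37, 12, 0, 0, 0, 0], [-0.5, 37, 12, 0, 0, 0, 0], [-0.5, 33, 12, 0, 0, 0, 0], [-0.5, 20, 7, 0, 0, 0, 0], [-0.5, 10, 4, 0, 0, 0, 0], [-0.5, 0, 0, 0, 0, 0, 0], [-0.5, 0, 0, 0, 0, 0, 0]]

```text
clock: 47.93
position: [385.9, 317.7, 276.6]
ee_rot: [0.0, 0.443, 0.897, -0.0]
contact_force: [0.4, -0.4, 0.6]
grip_width: 65.3
gripper_force: 0.0
```

```bash
python3 chk.py reservoir;  python3 - <<'E'
from h import *
delta(385.2,319,177,37.5)
p=snap("wrist");Q=cloud(p);d=silhouettes(p,"reservoir")[0];q=Q[d["pixels"]];q=q[~np.isnan(q[:,0])]
for a,b in [(120,136),(140,160)]:
    t=q[(q[:,2]>a)&(q[:,2]<b)];c=cv2.minEnclosingCircle(t[:,:2].astype(np.float32));print(np.round(c[0],1),c[1])
E
```

```text
side reservoir 0.74 top 146.5 circ [386.  319.6] 13.6
scene reservoir 0.93 top 145.9 circ [382.3 317.5] 13.1
wrist reservoir 0.65 top 151.4 circ [385.8 319.6] 13.1
pos [386.1 317.4 276.9] yaw 37.4 turn(5deg) [ 0.    0.   -0.03] shift [ 1.8  0.3 99.9] dist 99.9
[385.6 319.5] 13.093281745910645
[385.3 322. ] 9.544254302978516
```

servo_tool:
  plan:
    - [[-0.5, 2, 0.5, 15, 0, 0, 0], [-0.5, 0, 0, 20, 0, 0, 0], [-0.5, 0, 0, 20, 0, 0, 0], [-0.5, 0, 0, 20, 0, 0, 0], [-0.5, 0, 0, 15, 0, 0, 0], [-0.5, 0, 0, 10.5, 0, 0, 0], [0.2, 0, 0, 0, 0, 0, 0], [1, 0, 0, 0, 0, 0, 0], [1, 0, 0, 0, 0, 0, 0], [1, 0, 0, 0, 0, 0, 0]]

```text
clock: 49.17
position: [385.2, 321.0, 177.3]
ee_rot: [0.0, 0.442, 0.897, 0.001]
contact_force: [-0.8, 0.7, 0.5]
grip_width: 46.0
gripper_force: 0.0
```

servo_tool:
  plan:
    - [[1, 0, 0, 0, 0, 0, 0], [1, 0, 0, 0, 0, 0, 0], [1, 0, 0, 0, 0, 0, 0], [1, 0, 0, 0, 0, 0, 0]]

```text
clock: 49.5
position: [384.7, 320.6, 176.5]
ee_rot: [0.0, 0.442, 0.897, 0.0]
contact_force: [-0.2, -0.5, 0.6]
grip_width: 20.0
gripper_force: 0.0
```

servo_tool:
  plan:
    - [[1, 0, 0, -4, 0, 0, 0], [1, 0, 0, -8, 0, 0, 0], [1, 0, 0, -12, 0, 0, 0], [1, 0, 0, -15, 0, 0, 0], [1, 0, 0, -15, 0, 0, 0], [1, 0, 0, -15, 0, 0, 0], [1, 0, 0, -15, 0, 0, 0], [1, 0, 0, -11, 0, 0, 0], [1, 0, 0, -7, 0, 0, 0], [1, 0, 0, 0, 0, 0, 0]]

```text
clock: 50.33
position: [385.3, 321.0, 280.2]
ee_rot: [0.0, 0.442, 0.897, 0.002]
contact_force: [-0.0, -0.5, -0.5]
grip_width: 17.6
gripper_force: 15.0
```

```bash
python3 tip.py reservoir; python3 -c "
from h import *
delta(538.4,-187.6,275,37.9)"
```

```text
scene 0.78 358 zmin/max rel grasp [-104.8   11.6]
   -120 13 [-6.2  3.4]
   -100 61 [-6.8  0.3]
   -80 83 [-6. -2.]
   -60 83 [-6.1 -3.5]
   -40 44 [-5.2 -5.1]
   -20 28 [  3.3 -11.7]
   0 46 [  3.7 -11.6]
pos [384.2 320.2 277.5] yaw 37.5 turn(5deg) [-0.02  0.   -0.08] shift [-495.4 -190.3    2.5] dist 530.7Traceback (most recent call last):
  File "tip.py", line 9, in <module>
    rel=q-gp; print(n,round(d["score"],2),len(q),"zmin/max rel grasp",np.round(np.percentile(rel[:,2],[1,99]),1))
                                                                               ~~~~~~~~~~~~~^^^^^^^^^^^^^^^^^
    return _quantile_unchecked(
        a, q, axis, out, overwrite_input, method, keepdims, weights)
    return _ureduce(a,
                    func=_quantile_ureduce_func,
    ...<5 lines>...
                    overwrite_input=overwrite_input,
                    method=method)
    r = func(a, **kwargs)
    result = _quantile(arr,
                       quantiles=q,
    ...<2 lines>...
                       out=out,
                       weights=wgt)
    slices_having_nans = np.isnan(arr[-1, ...])
                                  ~~~^^^^^^^^^
IndexError: index -1 is out of bounds for axis 0 with size 0
```

servo_tool:
  plan:
    - [[1, -15, -6, 0, 0, 0, 0], [1, -30, -12, 0, 0, 0, 0], [1, -36, -14, 0, 0, 0, 0], [1, -36, -14, 0, 0, 0, 0], [1, -36, -14, 0, 0, 0, 0], [1, -36, -14, 0, 0, 0, 0], [1, -36, -14, 0, 0, 0, 0], [1, -36, -14, 0, 0, 0, 0], [1, -36, -14, 0, 0, 0, 0], [1, -36, -14, 0, 0, 0, 0]]

```text
clock: 51.37
position: [484.0, -24.6, 277.7]
ee_rot: [-0.001, 0.442, 0.897, -0.0]
contact_force: [1.0, 0.1, -0.0]
grip_width: 17.4
gripper_force: 15.0
```

servo_tool:
  plan:
    - [[1, -36, -14, 0, 0, 0, 0], [1, -36, -14, 0, 0, 0, 0], [1, -36, -13, 0, 0, 0, 0], [1, -30, -11, 0, 0, 0, 0], [1, -20, -7, 0, 0, 0, 0], [1, -12, -4.2, 0, 0, 0, 0], [1, 0, 0, 0, 0, 0, 0], [1, 0, 0, 0, 0, 0, 0], [1, 0, 0, 0, 0, 0, 0]]

```text
clock: 52.12
position: [537.4, -194.1, 277.6]
ee_rot: [-0.001, 0.441, 0.897, 0.0]
contact_force: [-0.0, 0.0, 0.3]
grip_width: 17.9
gripper_force: 15.0
```

```bash
sed -i 's/        rel=q-gp;/        if len(q)<5: continue\n        rel=q-gp;/' tip.py; python3 tip.py reservoir; python3 - <<'E'
from h import *
delta(540.9,-195.6,200,37.9)
a=snap("scene")["img"][235:325,420:510]; b=snap("side")["img"][90:190,255:315]
f=lambda i,s:cv2.resize(i[:,:,::-1],s,interpolation=cv2.INTER_CUBIC)
cv2.imwrite("pics/c9.png",np.hstack([f(a,(500,500)),f(b,(300,500))]))
E
```

```text
scene 0.48 242 zmin/max rel grasp [-139.5  -47.5]
   -120 19 [-7.3  5.8]
   -100 65 [-9.6  3.1]
   -80 93 [-9.3  1.8]
   -60 61 [-9.2 -0.6]
pos [ 537.7 -194.6  278.3] yaw 37.6 turn(5deg) [ 0.01 -0.01 -0.05] shift [-2.8  1.9 78.3] dist 78.3
```

View pics/c9.png

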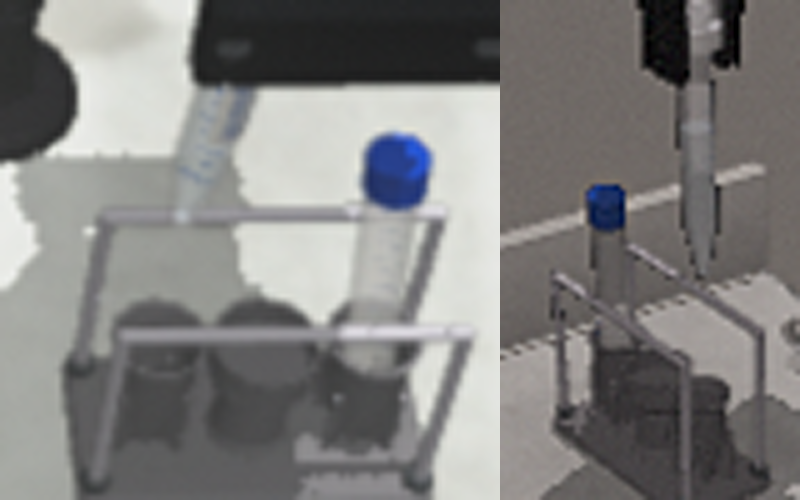

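servo_tool:
  plan:
    - [[1, -1.5, 0.5, 10, 0, 0, 0], [1, 0, 0, 14, 0, 0, 0], [1, 0, 0, 14, 0, 0, 0], [1, 0, 0, 14, 0, 0, 0], [1, 0, 0, 12, 0, 0, 0], [1, 0, 0, 8, 0, 0, 0], [1, 0, 0, 6, 0, 0, 0], [1, 0, 0, 0, 0, 0, 0]]

```text
clock: 53.08
position: [538.4, -196.7, 198.9]
ee_rot: [-0.001, 0.442, 0.897, -0.0]
contact_force: [-0.0, 0.6, 0.0]
grip_width: 18.0
gripper_force: 15.0
```

servo_tool:
  plan:
    - [[1, 0, 0, 4, 0, 0, 0], [1, 0, 0, 4, 0, 0, 0], [1, 0, 0, 0, 0, 0, 0]]

```text
clock: 53.33
position: [539.0, -196.8, 191.9]
ee_rot: [-0.0, 0.442, 0.897, 0.0]
contact_force: [0.1, 0.8, -0.3]
grip_width: 17.8
gripper_force: 15.0
```

```bash
python3 tip.py reservoir; python3 -c "
from h import *
delta(538.4,-187.6,177,37.9); print(sense()['contact_force'],sense()['torque'])"
```

```text
side 0.74 227 zmin/max rel grasp [-88.5  22.9]
   -100 23 [-2.3 14. ]
   -80 45 [-2.5 12.4]
   -60 52 [-0.5 10.5]
   -40 43 [-0.8  9.1]
   -20 14 [-3.4  9.7]
   0 43 [-3.6  7.7]
pos [ 539.1 -197.   192.5] yaw 37.5 turn(5deg) [ 0.01  0.   -0.08] shift [ 7.8  5.3 15.5] dist 18.2
[0.43748727 0.58906766 0.17305642] [ 0.0461913   0.04032558 -0.00487949]
```

In the socket with no resistance; continue down.

servo_tool:
  plan:
    - [[1, 1, 0.5, 4, 0, 0, 0], [1, 0, 0, 4, 0, 0, 0], [1, 0, 0, 4, 0, 0, 0], [1, 0, 0, 0, 0, 0, 0]]

```text
clock: 53.87
position: [538.6, -195.3, 179.3]
ee_rot: [-0.001, 0.442, 0.897, 0.0]
contact_force: [-0.5, 1.3, -0.9]
grip_width: 17.7
gripper_force: 15.1
```

servo_tool:
  plan:
    - [[1, 0, 0, 1.5, 0, 0, 0], [1, 0, 0, 1.5, 0, 0, 0], [1, 0, 0, 0, 0, 0, 0]]

```text
clock: 54.12
position: [539.1, -195.7, 177.2]
ee_rot: [0.0, 0.442, 0.897, 0.0]
contact_force: [1.8, 2.0, 1.3]
grip_width: 18.3
gripper_force: 15.1
```

servo_tool:
  plan:
    - [[1, 0, 0, 0.5, 0, 0, 0], [0.2, 0, 0, 0, 0, 0, 0], [-0.5, 0, 0, 0, 0, 0, 0], [-0.5, 0, 0, 0, 0, 0, 0], [-0.5, 0, 0, 0, 0, 0, 0], [-0.5, 0, 0, -10, 0, 0, 0], [-0.5, 0, 0, -20, 0, 0, 0], [-0.5, 0, 0, -30, 0, 0, 0], [-0.5, 0, 0, -30, 0, 0, 0], [-0.5, 0, 0, -20, 0, 0, 0]]

```text
clock: 54.95
position: [539.1, -196.8, 290.1]
ee_rot: [0.002, 0.443, 0.897, 0.0]
contact_force: [0.7, 0.1, 0.6]
grip_width: 63.2
gripper_force: 0.0
```

servo_tool:
  plan:
    - [[-0.5, 20, 8, -15, 0, 0, 0], [-0.5, 30, 11, 0, 0, 0, 0], [-0.5, 30, 11, 0, 0, 0, 0], [-0.5, 30, 11, 0, 0, 0, 0], [-0.5, 15, 6, 0, 0, 0, 0], [-0.5, 0, 0, 0, 0, 0, 0], [-0.5, 0, 0, 0, 0, 0, 0], [-0.5, 0, 0, 0, 0, 0, 0]]

```text
clock: 55.62
position: [500.1, -69.4, 302.3]
ee_rot: [0.001, 0.443, 0.897, -0.0]
contact_force: [-1.4, 0.2, 0.3]
grip_width: 65.4
gripper_force: 0.0
```

```bash
python3 chk.py tube_capped reservoir vial_full vial_empty vial_small; python3 - <<'E'
from h import *
a=snap("scene")["img"][195:335,220:520]; b=snap("side")["img"][100:330,240:390]
f=lambda i,s:cv2.resize(i[:,:,::-1],s,interpolation=cv2.INTER_CUBIC)
c=np.zeros((600,800,3),np.uint8);c[:300,:643]=f(a,(643,300));c[300:,:196]=f(b,(196,300));w=snap("wrist");c[300:,300:700]=f(w["img"],(400,300));cv2.imwrite("pics/c10.png",c)
E
```

```text
side tube_capped 0.75 top 131.8 circ [ 579.3 -227.6] 9.4
side reservoir 0.84 top 145.9 circ [ 540.  -190.8] 11.5
side vial_full 0.52 top 61.5 circ [555.4  64.7] 10.9
side vial_empty 0.65 top 61.4 circ [455.3 179.8] 11.1
side vial_small 0.5 top 52.9 circ [504.2 183.6] 9.4
scene tube_capped 0.66 top 132.0 circ [ 575.7 -229.8] 10.2
scene reservoir 0.67 top 145.6 circ [ 534.6 -195.7] 12.1
scene vial_full 0.82 top 61.5 circ [553.   60.5] 12.6
scene vial_empty 0.81 top 61.7 circ [452.4 176.5] 11.0
scene vial_small 0.76 top 53.0 circ [503.3 181.9] 9.8
wrist tube_capped 0.93 top 125.3 circ [ 550.6 -189.1] 2.8
wrist reservoir 0.73 top 150.0 circ [ 539.8 -193.4] 12.7
wrist vial_full 0.82 top 61.3 circ [556.3  62.7] 10.8
```

View pics/c10.png

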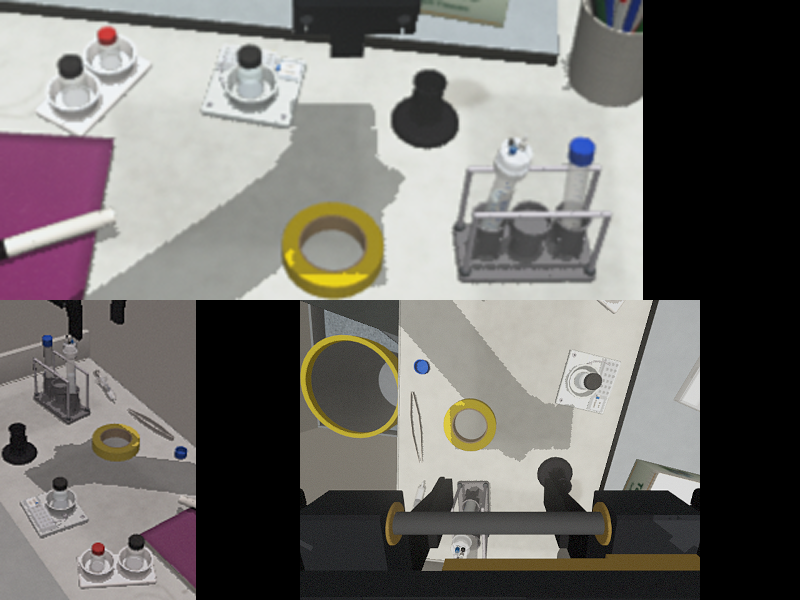

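```bash
python3 -c "
from plant import *
print(finish_job())"
```

```text
the job is handed in; nothing more can be done
None
```

The vial change is done and handed in at about 56 s of the 128 s limit, though the hand-in call returned no verdict. By the last camera check the full vial stands in the feed seat and the spent vial in the tray's free pocket. Both tubes are back in their own rack sockets, each leaning about 3 to 4 degrees, and the small red-capped vial has not moved.

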